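# Set the scoring straightedge against two stop pins and weigh it down

### The arm

A 7-joint arm with a two-finger parallel gripper is mounted at the origin on the work surface. World frame = base frame: x ahead of the robot, y to its left, z up, the work surface at z = 0. Lengths are in m, angles in degrees, forces in N, time in s.
With the tool pointing down it reaches from about 0.425 to 0.95 m from the base axis. Payload 4.7 kg.
Tool frame: the origin (TCP) lies between the finger pads; the fingertips stand 11 mm ahead of it and the grasp point (between the pads) lies 8 mm behind it; z points along the fingers, x is the direction in which the jaws open and shut, and the axes are right-handed (so a half turn about z gives the same grasp; the last joint's range is limited). The gripper opens to 87 mm and grips with 3 to 60 N. Pads are 19 mm wide; open, the fingers measure 117 mm over their backs; the gripper's body (75 mm by 190 mm) begins 51 mm behind the grasp point.
Start: joints at [73.344, 26.849, -2.785, 87.806, 1.381, 65.374, -4.715], TCP at [0.175, -0.652, 0.234] pointing down, gripper open.
Joint ranges: [-148.3, 148.3], [-19.14, 114.17], [-79.39, 73.82], [5.75, 140.21], [-59.74, 239.74], [12.07, 113.84], [-152.46, 152.46]. Speed limits (degrees/s): [147.25, 147.25, 180, 180, 180, 180, 180].

### API

Orientations are given as a 3x3 rotation matrix whose columns are the frame's x, y, z axes.
In Python, from station import read_state, read_camera, camera_info, ctrl, nets gives the robot as it stands.
- The arm moves only by the tool servo_tool, never from a script. Its argument "steps" is a list of rows, each an object with "travel": the shift along the tool's x, y, z in units of 25 mm (1.0 is 25 mm), a list of three; "rot": the turn, a rotation vector about the tool's x, y, z in units of 6 degrees (1.0 is 6 degrees), a list of three. A call has 1 to 12 rows; each row shifts and turns the commanded pose from where the row before left it, along the tool's axes as they then stand; what a row does not reach is not made up. A row lasts 1/12 s, in which the tool goes at most 41.7 mm and 7.16 degrees, less where a joint would pass 70% of its speed; a pose out of reach is approached as far as the arm can. A call is refused whole if a number of a shift passes 1 or a number of a turn 1, either way. A call with a gripper value outside its range is refused whole. "gripper" is the finger opening in mm, from 0 to 87, set as the call begins (left out, the last holds). The fingers move at their own pace and stop on an object; the grip force is fixed at half the most. Time passes only in rows, so rows that do not move let the fingers close. It gives the time, the measured TCP pose, the force and the opening at its end, in the units of the state.
- read_state(): the state, without advancing time (a new reading comes with each control period).
- read_camera(name): name is "scene" or "top" or "wrist"; returns the picture (400x640x3 uint8, blue, green, red); there is no depth.
- camera_info(name): a dict with "mtx" (3x3 intrinsics, pixels), "T" (4x4, takes a point from camera to world coordinates); the wrist camera has in their place "T_tool_cam" (4x4, takes a point from camera to tool coordinates, whose origin is the TCP and whose axes are the tool frame's). Camera axes: x right, y up, looking along -z (the intrinsics and any distortion apply to the point x, -y, -z); pixel columns grow to the right and rows downward; lengths in m; the calibration is good to about 2 mm. A picture is of the moment at which its call begins: read the wrist's pose just before it. camera_info takes no time and is no camera call.
- ctrl.close_job(): hands the job in, once; it reports no verdict.
Trained networks look in the newest picture that a camera, given by its name, has taken for a name from the list of things; names that differ only in an ending like _2 or _b are one class to them, and where a whole thing is asked for, a point or a joint stands for the part that bears it (a point fixed in the world has none). Each returns a list of dicts, best first, with "confidence" (0 to 1); they miss things now and then, are a little off and sometimes report something else, mostly with a low value. They report only what shows in the picture. A call takes as long as a camera call. They do not tell look-alikes from the thing itself.
- nets.boxes_of(camera, label): "xyz" ([x, y, z] in m, in world coordinates, good to about 4 mm: the middle of the surface that is visible of it).
- nets.tip_of(camera, label): "xyz" ([x, y, z] in m, in world coordinates, good to about 4 mm: a listed point, or the origin of a listed thing).
The state is a dict: "time": time; "joint_pos": joint angles; "joint_velocities": joint speeds; "joint_torque": joint torques, N m; "eef_pos": TCP position; "orientation": TCP orientation; "ft_force": force on the tool from outside, world axes, zero at the start; "wrist_torque": the same for the moment, N m; "width": opening from 0.0 (shut) to 1.0 (fully open).
Only numpy, scipy, OpenCV 4.12 (cv2) and the standard library are available. Lean on these libraries where they do the work, as an engineer would, in place of code of your own. Each camera call takes 0.05 s, during which the arm holds its last target. There are 200 camera calls.

### The job

Get the straightedge ready for scoring the blank board: take it by its black grip and slide it flat along the mat to the left, in under the low lamp, until its left long edge is pressed against both stop pins at once. Then stand the steel weight upright on the bare steel of the straightedge, on either side of the grip, with the edge still touching both pins, and let go. Do not lift the straightedge off the mat, knock the lamp or shift the other things on the bench.

Things in the scene. Friction and masses are not known exactly. Their poses are not given: they have to be found in the camera images.
- mat: fixed blue bench mat with a pale grid, 6 mm thick. Origin at table level, about midway between the pins. Its x axis points roughly to the robot's left (within 0.2 rad), its y back towards the robot, z up. It spans x -190 to +90 and y -150 to +150 mm of its origin. A pale blank board (look only, 0.6 mm proud) lies to the left of the pins.
- pin_near: fixed steel stop pin, diameter 10 mm, standing 16 mm above the mat in a flat black ring mark (22 mm across, look only): the one of the two nearer the robot. Origin at the centre of its foot on the mat's top. The pins stand 150 to 190 mm apart, and the line through them may be skewed to the mat by up to 0.11 rad.
- pin_far: the same kind of steel stop pin, diameter 10 mm, 16 mm tall, in the same black ring mark, farther from the robot. Origin at the centre of its foot.
- rule: loose steel straightedge lying flat on the mat, to the right of the pins: 260 mm long (its y), 44 wide (its x), 5 thick, 0.3 to 0.55 kg. Origin: centre of its underside. Its x points to the left long edge, 22 mm from the origin, which goes against the pins (touching: pin axis 27 mm from the centre line). Bare and flat on either side of the grip. Slides freely on the mat.
- rule_grip (a point): centre of the black upright grip block in the middle of the straightedge, 22.5 mm above its underside. The block is 14 mm along the rule's length, 30 mm across it, and rises from 5 to 40 mm above the underside; pinch it by the two faces that look along the rule's length.
- lamp: fixed linear bench lamp; origin and axes are the mat's. Its white head (x -68 to -28, y -150 to +150, z 200 to 222 mm) hangs over where the straightedge ends up: no vertical gripper fits under it; lean the tool some 40 degrees, wrist to the right, fingers pointing left and down. An arm 22 mm wide, top at 248 mm, runs aslant to a column at x = 175, y = 0 on a foot 80 x 100 x 14 mm.
- weight: loose plain steel cylinder, diameter 30 mm, 50 mm tall, 0.2 to 0.4 kg, standing upright on the table to the right of the mat, a thin dark line round it near the top. Origin at the centre of its underside, z along its axis.
- jar: bystander: amber jar with black cap, diameter 52 mm, 62 mm tall, standing on the table to the right of the mat, 0.12 m or more from the weight. Origin at the centre of its underside.
- reel: bystander: grey solder reel standing on its flange, diameter 60 mm, 36 mm tall, on the table far left. Origin at the centre of its underside.
- driver: bystander: screwdriver 160 mm long lying on the table left of the mat, near the robot. Its origin is about the middle.
There are look-alikes about, which are no part of the job. Several things look just like the weight: the one meant starts farthest to the robot's left.

How it is judged (in metres and radians):
On the way, in this order (a step that is already met when the one before it is completed fails the run):
1. the straightedge lies flat, pressed up to the pins, with its left edge within 1.5 mm of both at once, the weight not yet on it (x of pin_near in the frame of rule between 0.023 and 0.0285 m and y of pin_near in the frame of rule between -0.127 and 0.127 m and x of pin_far in the frame of rule between 0.023 and 0.0285 m and y of pin_far in the frame of rule between -0.127 and 0.127 m and angle between rule's own z axis and vertical below 0.05 rad and (contact force between rule and pin_near above 0.1 N or contact force between rule and pin_far above 0.1 N) and not (contact force between weight and rule above 0.1 N)), for 0.1 s.
2. the weight stands on the straightedge, which still lies against both pins (x of pin_near in the frame of rule between 0.023 and 0.0285 m and y of pin_near in the frame of rule between -0.127 and 0.127 m and x of pin_far in the frame of rule between 0.023 and 0.0285 m and y of pin_far in the frame of rule between -0.127 and 0.127 m and angle between rule's own z axis and vertical below 0.05 rad and x of weight in the frame of rule between -0.016 and 0.016 m and z of weight in the frame of rule between 0.003 and 0.007 m and (y of weight in the frame of rule between 0.02 and 0.122 m or y of weight in the frame of rule between -0.122 and -0.02 m) and angle between weight's own z axis and vertical below 0.08 rad and contact force between weight and rule above 0.5 N), for 0.2 s.
At the end, for the whole second after the job is handed in: The straightedge lies flat on the mat, its left edge within 1.5 mm of both pins; the weight stands upright (within 0.08 rad) on its bare steel, within 16 mm of the centre line and 20 to 122 mm along from the middle, on either side; both at rest (all of step 2 and linear speed of each of rule, weight below 0.01 m/s); the robot touches nothing.
It fails at once if the straightedge was lifted or tipped off the mat (more than 15 mm up, or 0.2 rad) (height (world z) of rule above 0.021 m or angle between rule's own z axis and vertical above 0.2 rad).
It fails at once if the lamp was knocked (over 5 N) (contact force between lamp and anything else above 5 N).
It fails at once if the weight was tipped over (angle between weight's own z axis and vertical above 0.6 rad).
It fails at once if a bystander was shifted more than 25 mm (distance of any of jar, reel, driver from where it was at the start of the episode above 0.025 m).
It also fails if it takes over 64 s, if anything falls off the work surface, if the arm or the gripper's body presses on something with over 40 N, if the wrist force passes 120 N, or if a joint passes its speed limit or range.

## Working session

There is one attempt and no reset: what is moved stays moved. The work goes in short steps, Python scripts to look and compute and a tool call to move; the robot and the scene stay as the last step left them, time stands still between calls to the robot, and variables do not carry over. Pictures are saved under pics/ and viewed, about 8 in all and at most 12, crops included, and the job is handed in when it is done.

Besides the shell and the picture viewer there is one more tool, called by a JSON object that holds its "fn" and its "kwargs". servo_tool: Moves the arm, as the interface text tells. Its arguments: {"type":"object","properties":{"steps":{"type":"array","items":{"type":"object","properties":{"travel":{"type":"array","items":{"type":"number"}},"rot":{"type":"array","items":{"type":"number"}}}}},"gripper":{"type":"number"}},"required":["steps"]}

```bash
mkdir -p pics; ls
python3 - <<'E'
from station import *
import cv2,numpy as np
np.set_printoptions(precision=4,suppress=True)
s=read_state();print(s['time'],s['eef_pos'],s['orientation'],s['width'])
for c in ['scene','top']:
    im=read_camera(c);cv2.imwrite(f'pics/{c}0.png',im)
    i=camera_info(c);print(c,i['mtx'],i['T'],[k for k in i])
    for l in ['pin_near','pin_far','rule','rule_grip','weight','jar','lamp','mat','reel','driver']:
        for d in nets.tip_of(c,l)[:4]:print(c,l,np.round(d['xyz'],4),round(d['confidence'],2))
print(camera_info('wrist'))
E
```

```text
pics
0.0 [ 0.1746 -0.6514  0.2325] [[ 0.2588 -0.9659 -0.0006]
 [-0.9659 -0.2588  0.0019]
 [-0.002   0.0001 -1.    ]] 0.998769112467227
scene [[405.8329   0.     325.0016]
 [  0.     405.8329 198.0623]
 [  0.       0.       1.    ]] [[ 0.8695 -0.2611  0.4193  1.041 ]
 [ 0.4938  0.4791 -0.7257 -0.8411]
 [-0.0114  0.838   0.5455  0.6917]
 [ 0.      0.      0.      1.    ]] ['mtx', 'T']
scene pin_far [ 0.6894 -0.001   0.0062] 0.53
scene pin_far [0.5198 0.0042 0.0032] 0.42
scene rule [ 0.6194 -0.086   0.0041] 0.82
scene rule_grip [ 0.6239 -0.0852  0.0283] 0.71
scene weight [ 0.581  -0.3013  0.0052] 0.86
scene weight [ 0.558  -0.395   0.0011] 0.84
scene weight [ 0.6472 -0.3769  0.0012] 0.56
scene weight [ 0.4779  0.4014 -0.0013] 0.27
scene jar [ 0.446  -0.3109  0.0021] 0.69
scene mat [0.614  0.0008 0.0008] 0.81
scene reel [ 0.4787  0.4003 -0.0053] 0.57
scene driver [ 0.3897  0.334  -0.0024] 0.59
top [[463.7458   0.     319.271 ]
 [  0.     463.7458 195.5485]
 [  0.       0.       1.    ]] [[ 0.0107  0.9916 -0.1293  0.3642]
 [-0.9997  0.0078 -0.0228  0.0011]
 [-0.0216  0.1295  0.9913  1.327
[... 165 characters left out ...]
8] 0.62
top rule_grip [ 0.6209 -0.0882  0.0337] 0.83
top weight [ 0.558  -0.3996 -0.0008] 0.65
top weight [ 0.6533 -0.3775 -0.0013] 0.55
top weight [ 0.5837 -0.3066 -0.0008] 0.42
top weight [ 0.6197 -0.0861  0.0022] 0.36
top jar [ 0.4407 -0.3096 -0.0027] 0.67
top mat [0.6102 0.004  0.0074] 0.89
top reel [ 0.4774  0.4042 -0.0016] 0.78
top driver [ 0.3918  0.3337 -0.0063] 0.71
{'mtx': array([[307.9211,   0.    , 320.3583],
       [  0.    , 307.9211, 201.31  ],
       [  0.    ,   0.    ,   1.    ]]), 'T_tool_cam': array([[ 1.    ,  0.0007, -0.0002, -0.0008],
       [ 0.0006, -0.9658, -0.2591, -0.0698],
       [-0.0004,  0.2591, -0.9658, -0.1506],
       [ 0.    ,  0.    ,  0.    ,  1.    ]])}
```

View pics/scene0.png

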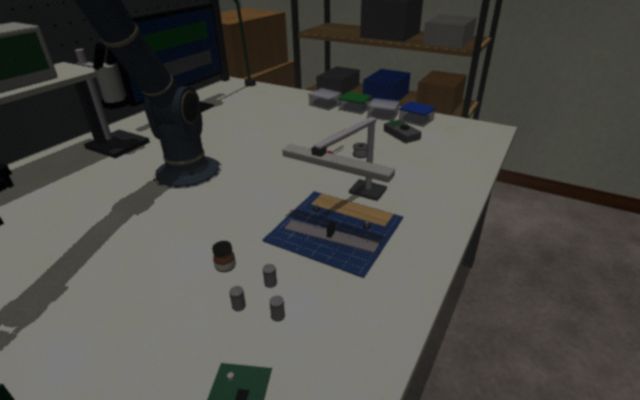

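View pics/top0.png

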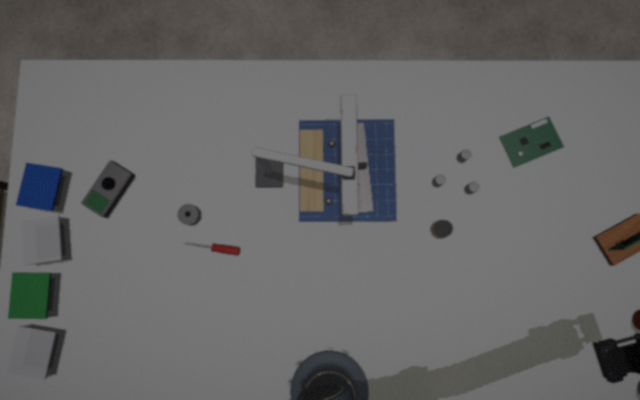

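The scene shows the rule right of the pins under the lamp, and the target weight is the leftmost of three at about (0.58, -0.30), with the jar nearer the robot. In the top view the pins sit at about (332,143) and (328,201), and the rule's right edge runs from about (361,124) to (372,212). Next I'll move to a leaned viewing pose.

```bash
cat > h.py <<'E'
import numpy as np, cv2, sys, json
from scipy.spatial.transform import Rotation as Ro
from station import *
np.set_printoptions(precision=4,suppress=True)
def Rt(lean,yaw):   # tool x along world yaw(deg), leaned wrist-right by lean deg
    a=np.radians(lean);c,s=np.cos(a),np.sin(a)
    return Ro.from_euler('z',yaw,degrees=True).as_matrix()@np.array([[1,0,0],[0,-c,s],[0,-s,-c]])
def st():
    s=read_state();return np.array(s['eef_pos']),np.array(s['orientation']),s
def plan(p,R,p0=None,R0=None,n=None):
    """one repeated row: straight line + constant screw turn, from measured pose"""
    if p0 is None:p0,R0,_=st()
    rv=Ro.from_matrix(R0.T@R).as_rotvec(degrees=True)/6
    d=np.asarray(p)-p0
    if n is None:n=int(np.ceil(max(np.abs(rv).max()/.95,np.linalg.norm(d)/.025/.95,1)))
    R_=R0.copy();rows=[]
    for k in range(n):
        rows.append(dict(travel=(R_.T@d/n/.025).round(2).tolist(),rot=(rv/n).round(2).tolist()))
        R_=R_@Ro.from_rotvec(rv/n*6,degrees=True).as_matrix()
    print(n);print(json.dumps(rows))
def world2pix(cam,P,T=None):
    i=camera_info(cam);T=i['T'] if T is None else T
    q=(np.atleast_2d(P)-T[:3,3])@T[:3,:3];q=q*[1,-1,-1];q=q@i['mtx'].T
    return q[:,:2]/q[:,2:]
def pix2world(cam,uv,z,T=None):
    i=camera_info(cam);T=i['T'] if T is None else T
    r=np.c_[np.atleast_2d(uv),np.ones(len(np.atleast_2d(uv)))]@np.linalg.inv(i['mtx']).T*[1,-1,-1]@T[:3,:3].T
    return T[:3,3]+r*((z-T[2,3])/r[:,2])[:,None]
def Twrist():
    p,R,_=st();T=np.eye(4);T[:3,:3]=R;T[:3,3]=p
    return T@camera_info('wrist')['T_tool_cam']
E
python3 - <<'E'
from h import *
plan([.60,-.27,.26],Rt(50,0))
E
```

```text
25
[{"travel": [-0.41, -0.82, -0.04], "rot": [0.28, -0.22, -0.47]}, {"travel": [-0.37, -0.84, -0.01], "rot": [0.28, -0.22, -0.47]}, {"travel": [-0.33, -0.85, 0.02], "rot": [0.28, -0.22, -0.47]}, {"travel": [-0.29, -0.87, 0.06], "rot": [0.28, -0.22, -0.47]}, {"travel": [-0.25, -0.88, 0.09], "rot": [0.28, -0.22, -0.47]}, {"travel": [-0.2, -0.89, 0.12], "rot": [0.28, -0.22, -0.47]}, {"travel": [-0.15, -0.89, 0.15], "rot": [0.28, -0.22, -0.47]}, {"travel": [-0.11, -0.89, 0.18], "rot": [0.28, -0.22, -0.47]}, {"travel": [-0.06, -0.89, 0.21], "rot": [0.28, -0.22, -0.47]}, {"travel": [-0.01, -0.88, 0.24], "rot": [0.28, -0.22, -0.47]}, {"travel": [0.04, -0.88, 0.26], "rot": [0.28, -0.22, -0.47]}, {"travel": [0.09, -0.87, 0.29], "rot": [0.28, -0.22, -0.47]}, {"travel": [0.14, -0.85, 0.31], "rot": [0.28, -0.22, -0.47]}, {"travel": [0.18, -0.83, 0.33], "rot": [0.28, -0.22, -0.47]}, {"travel": [0.23, -0.81, 0.35], "rot": [0.28, -0.22, -0.47]}, {"travel": [0.28, -0.79, 0.37], "rot": [0.28, -0.22, -0.47]}, {"travel": [0.33, -0.76, 0.38], "rot": [0.28, -0.22, -0.47]}, {"travel": [0.37, -0.74, 0.4], "rot": [0.28, -0.22, -0.47]}, {"travel": [0.42, -0.71, 0.41], "rot": [0.28, -0.22, -0.47]}, {"travel": [0.46, -0.67, 0.42], "rot": [0.28, -0.22, -0.47]}, {"travel": [0.5, -0.64, 0.43], "rot": [0.28, -0.22, -0.47]}, {"travel": [0.54, -0.6, 0.44], "rot": [0.28, -0.22, -0.47]}, {"travel": [0.58, -0.56, 0.44], "rot": [0.28, -0.22, -0.47]}, {"travel": [0.61, -0.51, 0.44], "rot": [0.28, -0.22, -0.47]}, {"travel": [0.65, -0.47, 0.44], "rot": [0.28, -0.22, -0.47]}]
```

{"fn": "servo_tool", "kwargs": {"steps": [{"travel": [-0.4,-0.82,-0.04],"rot": [0.28,-0.22,-0.47]},{"travel": [-0.37,-0.84,-0.01],"rot": [0.28,-0.22,-0.47]},{"travel": [-0.33,-0.85,0.02],"rot": [0.28,-0.22,-0.47]},{"travel": [-0.29,-0.87,0.06],"rot": [0.28,-0.22,-0.47]},{"travel": [-0.25,-0.88,0.09],"rot": [0.28,-0.22,-0.47]},{"travel": [-0.2,-0.89,0.12],"rot": [0.28,-0.22,-0.47]},{"travel": [-0.15,-0.89,0.15],"rot": [0.28,-0.22,-0.47]},{"travel": [-0.1,-0.89,0.18],"rot": [0.28,-0.22,-0.47]},{"travel": [-0.06,-0.89,0.21],"rot": [0.28,-0.22,-0.47]},{"travel": [0,-0.88,0.24],"rot": [0.28,-0.22,-0.47]},{"travel": [0.04,-0.88,0.26],"rot": [0.28,-0.22,-0.47]},{"travel": [0.09,-0.87,0.29],"rot": [0.28,-0.22,-0.47]}]}}

```text
time: 2.1
eef_pos: [0.3803, -0.468, 0.2459]
orientation: [[0.773, -0.618, 0.144], [-0.616, -0.676, 0.404], [-0.152, -0.4, -0.904]]
ft_force: [0.5, 0.1, -1.1]
width: 0.999
```

{"fn": "servo_tool", "kwargs": {"steps": [{"travel": [0.14,-0.85,0.31],"rot": [0.28,-0.22,-0.47]},{"travel": [0.18,-0.83,0.33],"rot": [0.28,-0.22,-0.47]},{"travel": [0.23,-0.81,0.35],"rot": [0.28,-0.22,-0.47]},{"travel": [0.28,-0.79,0.37],"rot": [0.28,-0.22,-0.47]},{"travel": [0.33,-0.76,0.38],"rot": [0.28,-0.22,-0.47]},{"travel": [0.37,-0.74,0.4],"rot": [0.28,-0.22,-0.47]},{"travel": [0.42,-0.71,0.41],"rot": [0.28,-0.22,-0.47]},{"travel": [0.46,-0.67,0.42],"rot": [0.28,-0.22,-0.47]},{"travel": [0.5,-0.64,0.43],"rot": [0.28,-0.22,-0.47]},{"travel": [0.54,-0.6,0.44],"rot": [0.28,-0.22,-0.47]},{"travel": [0.58,-0.56,0.44],"rot": [0.28,-0.22,-0.47]},{"travel": [0.6,-0.5,0.44],"rot": [0.28,-0.22,-0.47]}]}}

```text
time: 3.1
eef_pos: [0.5834, -0.2822, 0.257]
orientation: [[0.999, -0.04, 0.008], [-0.032, -0.665, 0.747], [-0.024, -0.746, -0.665]]
ft_force: [1.0, 0.0, -0.7]
width: 0.998
```

Run:
```python
from h import *
p,R,s=st();T=Twrist();im=read_camera('wrist');cv2.imwrite('pics/w1.png',cv2.convertScaleAbs(im,alpha=1.5))
np.save('Tw1.npy',T)
print(s['time'],p,R,s['joint_pos'],s['ft_force'])
for l in ['pin_near','pin_far','rule','rule_grip','weight']:
    for d in nets.tip_of('wrist',l)[:4]:print(l,np.round(d['xyz'],4),round(d['confidence'],2))
plan([.60,-.27,.26],Rt(50,0))
```

```text
3.1 [ 0.5834 -0.2822  0.257 ] [[ 0.9992 -0.0396  0.0076]
 [-0.0321 -0.6645  0.7466]
 [-0.0245 -0.7462 -0.6652]] [ 57.1302  43.747  -33.8348  75.1649 -19.6542  90.2145  28.0714] [ 1.0196  0.0205 -0.6837]
pin_near [0.5197 0.0075 0.0048] 0.55
pin_far [0.6897 0.0011 0.0032] 0.59
rule [ 0.6231 -0.0875  0.0034] 0.58
rule_grip [ 0.6199 -0.0822  0.0272] 0.68
weight [0.6875 0.0013 0.0049] 0.3
2
[{"travel": [0.36, -0.26, 0.18], "rot": [0.16, -0.05, -0.22]}, {"travel": [0.36, -0.25, 0.18], "rot": [0.16, -0.05, -0.22]}]
```

View pics/w1.png

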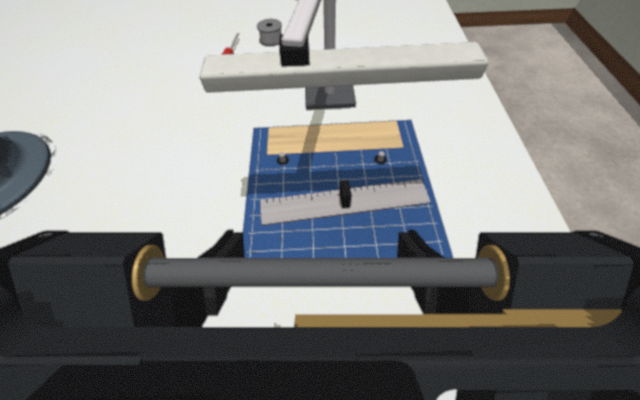

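The wrist view shows the rule running from (262,210) to (428,193), with its grip at (345,193) and the pins at (282,158) and (380,157). All of it lies under and in front of the lamp head. I'll rectify this for precise numbers.

```bash
cat >> h.py <<'E'
def rect(im,T,z,x0,x1,y0,y1,k,cam='wrist'):
    """top-down view of plane z; col grows toward -y (right), row toward -x (near)"""
    W=int((y1-y0)*k);H=int((x1-x0)*k)
    P=np.array([[x1,y1,z],[x1,y0,z],[x0,y0,z],[x0,y1,z]])
    M=cv2.getPerspectiveTransform(world2pix(cam,P,T).astype(np.float32),np.float32([[0,0],[W,0],[W,H],[0,H]]))
    return cv2.warpPerspective(im,M,(W,H),flags=cv2.INTER_CUBIC)
E
python3 - <<'E'
from h import *
im=cv2.imread('pics/w1.png');T=np.load('Tw1.npy')
r=rect(im,T,.011,.47,.77,-.15,.05,2000)
cv2.imwrite('pics/r1.png',r)
b=r.astype(int);m=((b[...,2]>95)&(abs(b[...,2]-b[...,0])<60)).astype(np.uint8)
m=cv2.morphologyEx(m,cv2.MORPH_OPEN,np.ones((15,15)))
n,l,s,c=cv2.connectedComponentsWithStats(m)
k=l[int((.77-.6)*2000),int((.05+.087)*2000)];k=k or 1+np.argmax(s[1:,4])
ct=max(cv2.findContours((l==k).astype(np.uint8),0,2)[0],key=cv2.contourArea)
bx=cv2.minAreaRect(ct);print(bx);q=cv2.boxPoints(bx)
print('corners world',np.c_[.77-q[:,1]/2000,.05-q[:,0]/2000],'centre',.77-bx[0][1]/2000,.05-bx[0][0]/2000)
v=cv2.resize(r,None,fx=1,fy=1);cv2.polylines(v,[q.astype(int)],1,(0,0,255),1);cv2.imwrite('pics/r1v.png',v)
E
```

```text
((274.59503173828125, 300.39447021484375), (524.52783203125, 98.57565307617188), 84.8826904296875)
corners world [[ 0.7482 -0.0511]
 [ 0.7526 -0.1001]
 [ 0.4914 -0.1235]
 [ 0.487  -0.0744]] centre 0.6198027648925781 -0.08729751586914063
```

View pics/r1v.png

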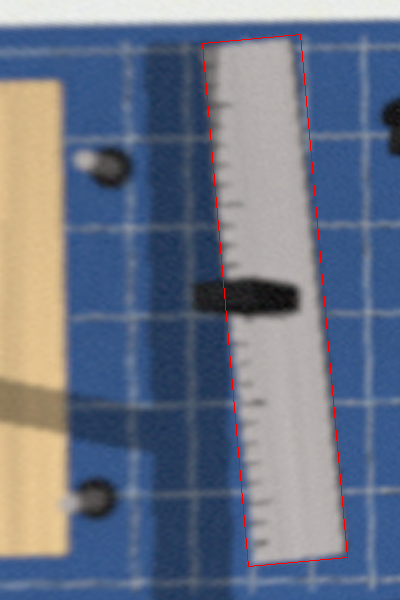

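The rule is yawed about +5.1°, with its centre and grip at about (0.620, -0.086). The pins are at about (0.521, 0.0065) and (0.6885, 0), so the pin line is yawed about -2.3°. The networks agree within a few mm. Next is the pre-grasp pose.

Run:
```python
from h import *
R=Rt(50,5.1);g=np.array([.6205,-.086,.032])
plan(g-.1*R[:,2],R)
```

```text
9
[{"travel": [0.2, 0.16, 0.88], "rot": [0.03, -0.08, -0.11]}, {"travel": [0.21, 0.16, 0.88], "rot": [0.03, -0.08, -0.11]}, {"travel": [0.21, 0.17, 0.88], "rot": [0.03, -0.08, -0.11]}, {"travel": [0.22, 0.17, 0.88], "rot": [0.03, -0.08, -0.11]}, {"travel": [0.22, 0.18, 0.87], "rot": [0.03, -0.08, -0.11]}, {"travel": [0.23, 0.19, 0.87], "rot": [0.03, -0.08, -0.11]}, {"travel": [0.24, 0.19, 0.87], "rot": [0.03, -0.08, -0.11]}, {"travel": [0.24, 0.2, 0.87], "rot": [0.03, -0.08, -0.11]}, {"travel": [0.25, 0.2, 0.86], "rot": [0.03, -0.08, -0.11]}]
```

{"fn": "servo_tool", "kwargs": {"steps": [{"travel": [0.2,0.16,0.88],"rot": [0.03,-0.08,-0.11]},{"travel": [0.21,0.16,0.88],"rot": [0.03,-0.08,-0.11]},{"travel": [0.21,0.17,0.88],"rot": [0.03,-0.08,-0.11]},{"travel": [0.22,0.17,0.88],"rot": [0.03,-0.08,-0.11]},{"travel": [0.22,0.18,0.87],"rot": [0.03,-0.08,-0.11]},{"travel": [0.23,0.19,0.87],"rot": [0.03,-0.08,-0.11]},{"travel": [0.24,0.19,0.87],"rot": [0.03,-0.08,-0.11]},{"travel": [0.24,0.2,0.87],"rot": [0.03,-0.08,-0.11]},{"travel": [0.25,0.2,0.86],"rot": [0.03,-0.08,-0.11]},{"travel": [0,0,0]},{"travel": [0,0,0]}]}}

```text
schema error: expected keys travel, rot
```

Run:
```python
from h import *
p,R0,s=st();T=Twrist();im=read_camera('wrist');cv2.imwrite('pics/w2.png',cv2.convertScaleAbs(im,alpha=1.5))
np.save('Tw2.npy',T)
print(s['time'],p,R0,s['joint_pos'])
for l in ['pin_near','pin_far','rule_grip','rule']:
    for d in nets.tip_of('wrist',l)[:2]:print(l,np.round(d['xyz'],4),round(d['confidence'],2))
R=Rt(50,5.1);g=np.array([.6205,-.086,.032])
plan(g,R)
```

```text
3.4 [ 0.5815 -0.2847  0.2567] [[ 0.9989 -0.0454  0.0099]
 [-0.0377 -0.6671  0.744 ]
 [-0.0272 -0.7436 -0.6681]] [ 57.2869  43.5969 -33.6585  75.2889 -19.5948  90.1432  27.9874]
pin_near [0.5167 0.0064 0.0067] 0.69
pin_far [0.6904 0.0015 0.0036] 0.44
rule_grip [ 0.6205 -0.085   0.0316] 0.84
rule_grip [ 0.4817  0.4018 -0.0015] 0.27
rule [ 0.6223 -0.0846  0.006 ] 0.94
13
[{"travel": [0.12, 0.1, 0.92], "rot": [0.02, -0.06, -0.08]}, {"travel": [0.12, 0.1, 0.92], "rot": [0.02, -0.06, -0.08]}, {"travel": [0.12, 0.11, 0.92], "rot": [0.02, -0.06, -0.08]}, {"travel": [0.13, 0.11, 0.92], "rot": [0.02, -0.06, -0.08]}, {"travel": [0.13, 0.11, 0.91], "rot": [0.02, -0.06, -0.08]}, {"travel": [0.14, 0.12, 0.91], "rot": [0.02, -0.06, -0.08]}, {"travel": [0.14, 0.12, 0.91], "rot": [0.02, -0.06, -0.08]}, {"travel": [0.15, 0.12, 0.91], "rot": [0.02, -0.06, -0.08]}, {"travel": [0.15, 0.13, 0.91], "rot": [0.02, -0.06, -0.08]}, {"travel": [0.16, 0.13, 0.91], "rot": [0.02, -0.06, -0.08]}, {"travel": [0.16, 0.14, 0.91], "rot": [0.02, -0.06, -0.08]}, {"travel": [0.17, 0.14, 0.91], "rot": [0.02, -0.06, -0.08]}, {"travel": [0.17, 0.14, 0.91], "rot": [0.02, -0.06, -0.08]}]
```

View pics/w2.png

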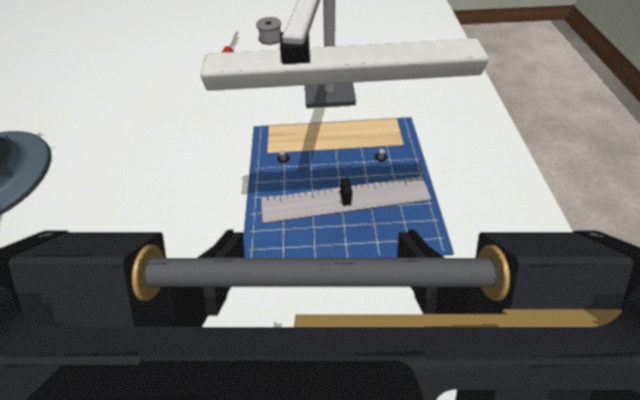

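That call was refused because the last rows lacked "rot", and the picture is unchanged. I'll resend with the deltas from the settled pose.

{"fn": "servo_tool", "kwargs": {"steps": [{"travel": [0.21,0.16,0.89],"rot": [0.03,-0.08,-0.11]},{"travel": [0.21,0.16,0.89],"rot": [0.03,-0.08,-0.11]},{"travel": [0.22,0.17,0.89],"rot": [0.03,-0.08,-0.11]},{"travel": [0.22,0.17,0.89],"rot": [0.03,-0.08,-0.11]},{"travel": [0.23,0.18,0.88],"rot": [0.03,-0.08,-0.11]},{"travel": [0.23,0.19,0.88],"rot": [0.03,-0.08,-0.11]},{"travel": [0.24,0.19,0.88],"rot": [0.03,-0.08,-0.11]},{"travel": [0.24,0.2,0.88],"rot": [0.03,-0.08,-0.11]},{"travel": [0.25,0.2,0.88],"rot": [0.03,-0.08,-0.11]},{"travel": [0,0,0],"rot": [0,0,0]},{"travel": [0,0,0],"rot": [0,0,0]},{"travel": [0,0,0],"rot": [0,0,0]}]}}

```text
time: 4.65
eef_pos: [0.6288, -0.1611, 0.0958]
orientation: [[0.996, 0.058, -0.064], [0.086, -0.644, 0.76], [0.003, -0.763, -0.646]]
ft_force: [0.9, -0.4, 0.9]
width: 0.998
```

Run:
```python
from h import *
p,R0,s=st();T=Twrist();im=read_camera('wrist');cv2.imwrite('pics/w3.png',cv2.convertScaleAbs(im,alpha=1.5))
np.save('Tw3.npy',T)
print(s['time'],p,R0,s['joint_pos'])
for l in ['pin_near','pin_far','rule_grip','rule']:
    for d in nets.tip_of('wrist',l)[:2]:print(l,np.round(d['xyz'],4),round(d['confidence'],2))
R=Rt(50,5.1);g=np.array([.6205,-.086,.032])
plan(g,R)
```

```text
4.65 [ 0.6288 -0.1611  0.0958] [[ 0.9963  0.058  -0.0639]
 [ 0.0862 -0.6438  0.7603]
 [ 0.0029 -0.763  -0.6464]] [ 48.5658  53.3007 -35.0171  82.8597 -17.2614  74.0983  33.2691]
pin_near [0.5208 0.0046 0.0081] 0.85
pin_near [ 0.6205 -0.0878  0.0268] 0.35
pin_far [0.6887 0.0009 0.0057] 0.83
rule_grip [ 0.6214 -0.0862  0.0301] 0.57
rule [ 0.6215 -0.0888  0.0053] 0.85
rule [0.3864 0.3328 0.0009] 0.38
5
[{"travel": [-0.01, -0.0, 0.79], "rot": [0.01, -0.01, 0.0]}, {"travel": [-0.01, 0.0, 0.79], "rot": [0.01, -0.01, 0.0]}, {"travel": [-0.01, 0.0, 0.79], "rot": [0.01, -0.01, 0.0]}, {"travel": [-0.01, 0.0, 0.79], "rot": [0.01, -0.01, 0.0]}, {"travel": [-0.01, 0.0, 0.79], "rot": [0.01, -0.01, 0.0]}]
```

{"fn": "servo_tool", "kwargs": {"steps": [{"travel": [0,0,0.79],"rot": [0,0,0]},{"travel": [0,0,0.79],"rot": [0,0,0]},{"travel": [0,0,0.79],"rot": [0,0,0]},{"travel": [0,0,0.79],"rot": [0,0,0]},{"travel": [0,0,0.79],"rot": [0.03,-0.05,0]},{"travel": [0,0,0],"rot": [0,0,0]},{"travel": [0,0,0],"rot": [0,0,0]},{"travel": [0,0,0],"rot": [0,0,0]}]}}

```text
time: 5.57
eef_pos: [0.6228, -0.0861, 0.0318]
orientation: [[0.996, 0.058, -0.069], [0.09, -0.642, 0.762], [0.0, -0.765, -0.644]]
ft_force: [1.2, -0.1, 0.0]
width: 1.002
```

Run:
```python
from h import *
p,R0,s=st();T=Twrist();im=read_camera('wrist');cv2.imwrite('pics/w4.png',cv2.convertScaleAbs(im,alpha=1.5))
np.save('Tw4.npy',T)
print(s['time'],p,R0,s['joint_pos'],s['ft_force'])
for l in ['pin_near','pin_far']:
    for d in nets.tip_of('wrist',l)[:2]:print(l,np.round(d['xyz'],4),round(d['confidence'],2))
```

```text
5.5667 [ 0.6228 -0.0861  0.0318] [[ 0.9959  0.0581 -0.069 ]
 [ 0.0902 -0.6416  0.7617]
 [ 0.     -0.7649 -0.6442]] [ 45.2311  55.9963 -35.7375  89.6483 -17.9749  63.5468  33.9589] [ 1.213  -0.1244  0.0355]
pin_near [0.5191 0.008  0.0052] 0.79
pin_far [0.6878 0.0036 0.0039] 0.77
```

View pics/w4.png

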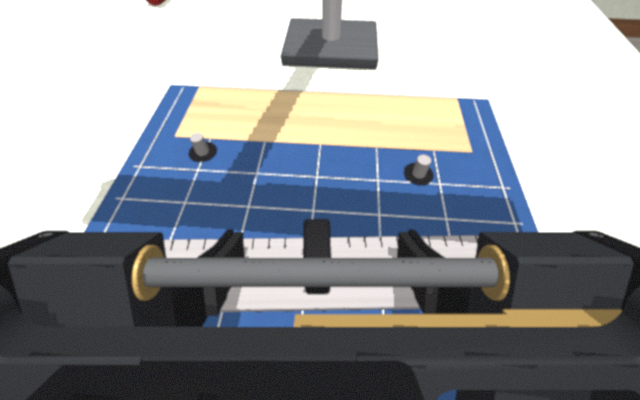

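The fingers straddle the grip at (317,255) and the rule edge at row ~238 is parallel to the jaws. The pin rings are at (203,152) and (419,174). Closing the gripper.

{"fn": "servo_tool", "kwargs": {"gripper": 0, "steps": [{"travel": [0,0,0],"rot": [0,0,0]},{"travel": [0,0,0],"rot": [0,0,0]},{"travel": [0,0,0],"rot": [0,0,0]},{"travel": [0,0,0],"rot": [0,0,0]},{"travel": [0,0,0],"rot": [0,0,0]},{"travel": [0,0,0],"rot": [0,0,0]},{"travel": [0,0,0],"rot": [0,0,0]},{"travel": [0,0,0],"rot": [0,0,0]},{"travel": [0,0,0],"rot": [0,0,0]},{"travel": [0,0,0],"rot": [0,0,0]}]}}

```text
time: 6.55
eef_pos: [0.6219, -0.0845, 0.0311]
orientation: [[0.996, 0.058, -0.071], [0.092, -0.64, 0.763], [-0.001, -0.766, -0.643]]
ft_force: [-1.3, -0.3, 0.3]
width: 0.327
```

Run:
```python
from h import *
T=np.load('Tw4.npy')
r=pix2world('wrist',[[203,152],[419,174]],.006,T);print('rings',r)
e=pix2world('wrist',[[165,241],[480,238]],.011,T);print('left edge',e)
d=r[1]-r[0];print('pin yaw',np.degrees(np.arctan2(d[1],d[0])));d=e[1]-e[0];print('edge yaw',np.degrees(np.arctan2(d[1],d[0])))
p,R0,s=st();print(s['time'],p,R0,s['width'],s['ft_force'])
yaw=-2.3
# grip keeps x: target = rule centre on line 27+4 mm right of pin line first
a=np.radians(yaw);n=np.array([-np.sin(a),np.cos(a)]);m=np.array([.6045,.0045])
y=lambda off,x:m[1]+np.tan(a)*(x-m[0])-off/np.cos(a)
print('stand-off target y',y(.033,.618),'contact',y(.027,.618))
plan([.618,y(.033,.618),p[2]],Rt(50,yaw),n=12)
```

```text
rings [[ 0.521   0.006   0.006 ]
 [ 0.6881 -0.0016  0.006 ]]
left edge [[ 0.5238 -0.075   0.011 ]
 [ 0.7196 -0.0553  0.011 ]]
pin yaw -2.6160680576984747
edge yaw 5.732755669595671
6.55 [ 0.6219 -0.0845  0.0311] [[ 0.9958  0.0581 -0.0713]
 [ 0.092  -0.6404  0.7625]
 [-0.0013 -0.7659 -0.643 ]] 0.32659980274894757 [-1.303  -0.2696  0.2581]
stand-off target y -0.029068822406522546 contact -0.02306398488007428
12
[{"travel": [0.0, -0.12, 0.14], "rot": [0.0, 0.08, 0.07]}, {"travel": [0.0, -0.12, 0.14], "rot": [0.0, 0.08, 0.07]}, {"travel": [-0.0, -0.12, 0.14], "rot": [0.0, 0.08, 0.07]}, {"travel": [-0.0, -0.12, 0.14], "rot": [0.0, 0.08, 0.07]}, {"travel": [-0.0, -0.12, 0.14], "rot": [0.0, 0.08, 0.07]}, {"travel": [-0.01, -0.12, 0.14], "rot": [0.0, 0.08, 0.07]}, {"travel": [-0.01, -0.12, 0.14], "rot": [0.0, 0.08, 0.07]}, {"travel": [-0.01, -0.12, 0.14], "rot": [0.0, 0.08, 0.07]}, {"travel": [-0.01, -0.12, 0.14], "rot": [0.0, 0.08, 0.07]}, {"travel": [-0.01, -0.12, 0.14], "rot": [0.0, 0.08, 0.07]}, {"travel": [-0.02, -0.12, 0.14], "rot": [0.0, 0.08, 0.07]}, {"travel": [-0.02, -0.12, 0.14], "rot": [0.0, 0.08, 0.07]}]
```

{"fn": "servo_tool", "kwargs": {"gripper": 0, "steps": [{"travel": [0,0,0],"rot": [0,0,0]},{"travel": [0,0,0],"rot": [0,0,0]},{"travel": [0,0,0],"rot": [0,0,0]},{"travel": [0,0,0],"rot": [0,0,0]},{"travel": [0,0,0],"rot": [0,0,0]},{"travel": [0,0,0],"rot": [0,0,0]}]}}

```text
time: 7.05
eef_pos: [0.6215, -0.0845, 0.031]
orientation: [[0.996, 0.058, -0.072], [0.093, -0.64, 0.763], [-0.002, -0.766, -0.643]]
ft_force: [-1.2, -0.5, 0.3]
width: 0.16
```

Run:
```python
from h import *
p,R0,s=st();print(s['time'],p,R0,s['width']*87,s['ft_force'])
T=Twrist();im=read_camera('wrist');np.save('Tw5.npy',T);cv2.imwrite('pics/w5.png',cv2.convertScaleAbs(im,alpha=1.5))
```

```text
7.05 [ 0.6215 -0.0845  0.031 ] [[ 0.9957  0.058  -0.0721]
 [ 0.0926 -0.6402  0.7626]
 [-0.0019 -0.766  -0.6428]] 13.954241087873905 [-1.174  -0.4914  0.2708]
```

{"fn": "servo_tool", "kwargs": {"steps": [{"travel": [0,-0.12,0.14],"rot": [0,0.08,0.07]},{"travel": [0,-0.12,0.14],"rot": [0,0.08,0.07]},{"travel": [0,-0.12,0.14],"rot": [0,0.08,0.07]},{"travel": [0,-0.12,0.14],"rot": [0,0.08,0.07]},{"travel": [0,-0.12,0.14],"rot": [0,0.08,0.07]},{"travel": [0,-0.12,0.14],"rot": [0,0.08,0.07]}]}}

```text
time: 7.6
eef_pos: [0.62, -0.0562, 0.0311]
orientation: [[1.0, 0.013, -0.02], [0.024, -0.643, 0.765], [-0.003, -0.766, -0.643]]
ft_force: [-1.0, -1.4, -1.7]
width: 0.157
```

{"fn": "servo_tool", "kwargs": {"steps": [{"travel": [0,-0.12,0.14],"rot": [0,0.08,0.07]},{"travel": [0,-0.12,0.14],"rot": [0,0.08,0.07]},{"travel": [0,-0.12,0.14],"rot": [0,0.08,0.07]},{"travel": [0,-0.12,0.14],"rot": [0,0.08,0.07]},{"travel": [-0.02,-0.12,0.14],"rot": [0,0.08,0.07]},{"travel": [0,0,0],"rot": [0,0,0]},{"travel": [0,0,0],"rot": [0,0,0]},{"travel": [0,0,0],"rot": [0,0,0]}]}}

```text
time: 8.27
eef_pos: [0.6194, -0.0338, 0.0314]
orientation: [[1.0, -0.023, 0.02], [-0.03, -0.643, 0.765], [-0.004, -0.766, -0.643]]
ft_force: [0.7, 0.2, -4.3]
width: 0.157
```

Run:
```python
from h import *
p,R0,s=st();print(s['time'],p,R0,s['width']*87,s['ft_force'],s['wrist_torque'],s['joint_pos'])
print('yaw',np.degrees(np.arctan2(R0[1,0],R0[0,0])))
T=Twrist();im=read_camera('wrist');np.save('Tw6.npy',T);cv2.imwrite('pics/w6.png',cv2.convertScaleAbs(im,alpha=1.5))
v=cv2.resize(cv2.convertScaleAbs(im[100:300,100:540],alpha=2),(800,364),interpolation=cv2.INTER_CUBIC);cv2.imwrite('pics/w6c.png',v)
```

```text
8.2667 [ 0.6194 -0.0338  0.0314] [[ 0.9995 -0.0225  0.0203]
 [-0.03   -0.6429  0.7654]
 [-0.0042 -0.7656 -0.6433]] 13.6722318826506 [ 0.6954  0.2144 -4.3354] [-1.4571 -0.1234  0.0167] [ 44.9081  53.8309 -37.6919  97.1517 -23.0355  53.0097  31.2667]
yaw -1.7206654296819148
```

View pics/w6c.png

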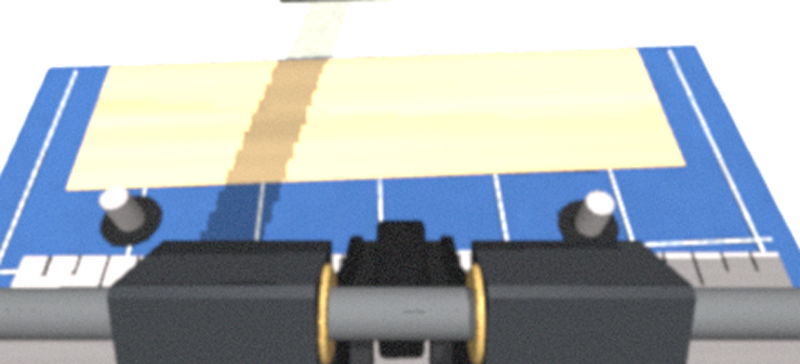

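Run:
```python
from h import *
T=np.load('Tw6.npy')
f=lambda a:np.array(a)*.55+100
r=pix2world('wrist',f([[131,220],[588,222]]),.006,T);print('rings',r)
e=pix2world('wrist',f([[25,257],[780,253]]),.011,T);print('left edge',e)
d=r[1]-r[0];pa=np.arctan2(d[1],d[0]);ea=np.arctan2(*(e[1]-e[0])[1::-1]);print('yaws',np.degrees([pa,ea]))
n=np.array([-np.sin(ea),np.cos(ea)]);print('gaps mm',[(q[:2]-e[0,:2])@n*1000-5 for q in r])
```

```text
rings [[0.5203 0.0067 0.006 ]
 [0.6879 0.0002 0.006 ]]
left edge [[ 0.4903 -0.0102  0.011 ]
 [ 0.7487 -0.0172  0.011 ]]
yaws [-2.2141 -1.5599]
gaps mm [np.float64(12.66471357195637), np.float64(10.7492100927514)]
```

{"fn": "servo_tool", "kwargs": {"steps": [{"travel": [0,-0.055,0.07],"rot": [0,0.023,0.011]},{"travel": [0,-0.055,0.07],"rot": [0,0.023,0.011]},{"travel": [0,-0.055,0.07],"rot": [0,0.023,0.011]},{"travel": [0,-0.055,0.07],"rot": [0,0.023,0.011]},{"travel": [0,0,0],"rot": [0,0,0]},{"travel": [0,0,0],"rot": [0,0,0]},{"travel": [0,0,0],"rot": [0,0,0]}]}}

```text
time: 8.9
eef_pos: [0.6198, -0.025, 0.0313]
orientation: [[0.999, -0.027, 0.03], [-0.041, -0.643, 0.765], [-0.001, -0.766, -0.643]]
ft_force: [0.4, 0.3, -4.0]
width: 0.163
```

Run:
```python
from h import *
p,R0,s=st();print(s['time'],p,R0,s['width']*87,s['ft_force'],s['wrist_torque'])
print('yaw',np.degrees(np.arctan2(R0[1,0],R0[0,0])))
T=Twrist();im=read_camera('wrist');np.save('Tw7.npy',T);cv2.imwrite('pics/w7.png',cv2.convertScaleAbs(im,alpha=1.5))
v=cv2.resize(cv2.convertScaleAbs(im[140:300,100:540],alpha=2),(800,291),interpolation=cv2.INTER_CUBIC);cv2.imwrite('pics/w7c.png',v)
```

```text
8.9 [ 0.6198 -0.025   0.0313] [[ 0.9992 -0.0271  0.0302]
 [-0.0406 -0.6427  0.765 ]
 [-0.0013 -0.7656 -0.6433]] 14.209636924557229 [ 0.4451  0.3282 -4.0001] [-1.65   -0.0107  0.0183]
yaw -2.325995235127095
```

{"fn": "servo_tool", "kwargs": {"steps": [{"travel": [0,0.02,0.016],"rot": [0,0,0]},{"travel": [0,-0.025,0.03],"rot": [0,0,0]},{"travel": [0,-0.025,0.03],"rot": [0,0,0]},{"travel": [0,0,0],"rot": [0,0,0]},{"travel": [0,0,0],"rot": [0,0,0]},{"travel": [0,0,0],"rot": [0,0,0]}]}}

```text
time: 9.45
eef_pos: [0.6202, -0.0241, 0.0311]
orientation: [[0.999, -0.027, 0.031], [-0.042, -0.643, 0.765], [-0.001, -0.765, -0.644]]
ft_force: [-2.5, -4.5, 2.1]
width: 0.156
```

{"fn": "servo_tool", "kwargs": {"steps": [{"travel": [0,-0.025,0.03],"rot": [0,0,0]},{"travel": [0,0,0],"rot": [0,0,0]},{"travel": [0,0,0],"rot": [0,0,0]},{"travel": [0,0,0],"rot": [0,0,0]}]}}

```text
time: 9.78
eef_pos: [0.6203, -0.0239, 0.0311]
orientation: [[0.999, -0.028, 0.032], [-0.042, -0.644, 0.764], [-0.001, -0.765, -0.644]]
ft_force: [-3.5, -6.5, 3.5]
width: 0.16
```

Run:
```python
from h import *
p,R0,s=st();print(s['time'],p,R0[2],s['width']*87,s['ft_force'],s['wrist_torque'])
print('yaw',np.degrees(np.arctan2(R0[1,0],R0[0,0])))
```

```text
9.7833 [ 0.6203 -0.0239  0.0311] [-0.0008 -0.7648 -0.6443] 13.896665033830153 [-3.4669 -6.5044  3.5175] [-1.3479  0.3477  0.4166]
yaw -2.4155036302787014
```

Contact was made with Fy of -6.5 N. Checking the fit by eye.

Run:
```python
from h import *
T=Twrist();im=read_camera('wrist');np.save('Tw8.npy',T);cv2.imwrite('pics/w8.png',im)
a=cv2.convertScaleAbs(im,alpha=2)
L=cv2.resize(a[205:265,120:230],(792,432)[:2] and (550,300),interpolation=cv2.INTER_CUBIC)
Rr=cv2.resize(a[205:265,390:500],(550,300),interpolation=cv2.INTER_CUBIC)
cv2.imwrite('pics/w8c.png',np.vstack([L,Rr])[:600])
```

```text
(no output)
```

View pics/w8c.png

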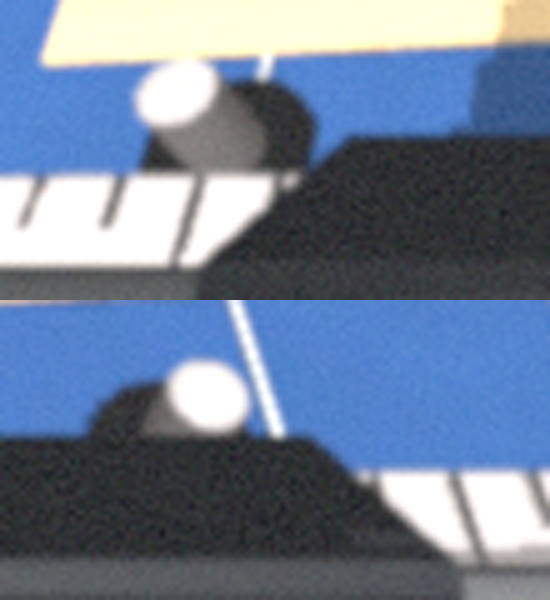

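{"fn": "servo_tool", "kwargs": {"steps": [{"travel": [0,-0.025,0.03],"rot": [0,0,0]},{"travel": [0,-0.025,0.03],"rot": [0,0,0]},{"travel": [0,0,0],"rot": [0,0,0]},{"travel": [0,0,0],"rot": [0,0,0]},{"travel": [0,0,0],"rot": [0,0,0]}]}}

```text
time: 10.25
eef_pos: [0.6203, -0.0235, 0.0311]
orientation: [[0.999, -0.028, 0.032], [-0.043, -0.645, 0.763], [-0.001, -0.764, -0.645]]
ft_force: [-5.1, -10.4, 7.2]
width: 0.156
```

Run:
```python
from h import *
p,R0,s=st();print(s['time'],p,R0[2],s['width']*87,s['ft_force'],s['wrist_torque'])
print('yaw',np.degrees(np.arctan2(R0[1,0],R0[0,0])))
T=Twrist();im=read_camera('wrist');np.save('Tw9.npy',T);cv2.imwrite('pics/w9.png',im)
# sub-pixel rule edge & ring rows in the wrist picture
g=im.astype(float)
for T_,f in((np.load('Tw8.npy'),'pics/w8.png'),(T,'pics/w9.png')):
    g=cv2.imread(f).astype(float);E=[]
    for c in list(range(125,156,2))+list(range(474,500,2)):
        col=g[226:256,c,2]; d=np.diff(col); k=d.argmax(); w=d[max(k-2,0):k+3].clip(0)
        E.append((c,226.5+max(k-2,0)+(w*np.arange(len(w))).sum()/w.sum()))
    E=np.array(E);W=pix2world('wrist',E,.011,T_)
    q=np.polyfit(W[:,0],W[:,1],1);r=W[:,1]-np.polyval(q,W[:,0])
    q=np.polyfit(W[abs(r)<.001,0],W[abs(r)<.001,1],1)
    print('edge yaw',np.degrees(np.arctan(q[0])),'y at pins',np.polyval(q,[.521,.688]),'resid mm',r.std()*1e3)
```

```text
10.25 [ 0.6203 -0.0235  0.0311] [-0.0009 -0.764  -0.6452] 13.605856323927236 [ -5.138  -10.3816   7.1695] [-1.3711  0.6201  0.6868]
yaw -2.469597621506117
edge yaw -2.3310361589644786 y at pins [ 0.0009 -0.0059] resid mm 0.5721833677951741
edge yaw -2.5313131205190005 y at pins [ 0.0017 -0.0057] resid mm 0.7546634890839589
```

The edge yaw, the pin line and the torque all agree that it is seated. I'll ease the preload, release, back out, and then nudge the grip with shut fingers so the rule can square itself against both pins.

{"fn": "servo_tool", "kwargs": {"steps": [{"travel": [0,0.025,-0.03],"rot": [0,0,0]},{"travel": [0,0.02,-0.03],"rot": [0,0,0]},{"travel": [0,0,0],"rot": [0,0,0]},{"travel": [0,0,0],"rot": [0,0,0]}]}}

```text
time: 10.63
eef_pos: [0.6202, -0.0236, 0.0311]
orientation: [[0.999, -0.028, 0.032], [-0.042, -0.643, 0.764], [-0.001, -0.765, -0.644]]
ft_force: [-3.4, -5.5, 3.0]
width: 0.158
```

{"fn": "servo_tool", "kwargs": {"gripper": 40, "steps": [{"travel": [0,0,0],"rot": [0,0,0]},{"travel": [0,0,0],"rot": [0,0,0]},{"travel": [0,0,0],"rot": [0,0,0]},{"travel": [0,0,0],"rot": [0,0,0]},{"travel": [0,0,0],"rot": [0,0,0]},{"travel": [0,0,0],"rot": [0,0,0]},{"travel": [0,0,0],"rot": [0,0,0]}]}}

```text
time: 11.22
eef_pos: [0.62, -0.0217, 0.0308]
orientation: [[0.999, -0.027, 0.03], [-0.04, -0.643, 0.765], [-0.001, -0.766, -0.643]]
ft_force: [0.1, -0.0, -0.2]
width: 0.454
```

{"fn": "servo_tool", "kwargs": {"steps": [{"travel": [0,0,-0.4],"rot": [0,0,0]},{"travel": [0,0,-0.6],"rot": [0,0,0]},{"travel": [0,0,-0.6],"rot": [0,0,0]},{"travel": [0,0,-0.6],"rot": [0,0,0]},{"travel": [0,0,-0.4],"rot": [0,0,0]},{"travel": [0,0,0],"rot": [0,0,0]},{"travel": [0,0,0],"rot": [0,0,0]}]}}

```text
time: 11.8
eef_pos: [0.6182, -0.0723, 0.0728]
orientation: [[0.999, -0.027, 0.032], [-0.042, -0.643, 0.765], [-0.001, -0.765, -0.644]]
ft_force: [-0.6, -0.9, -0.6]
width: 0.459
```

Run:
```python
from h import *
p,R0,s=st();print(s['time'],p,R0,s['width']*87,s['ft_force'],s['wrist_torque'])
T=Twrist();im=read_camera('wrist');np.save('Tw10.npy',T);cv2.imwrite('pics/w10.png',im)
for l in ['pin_near','pin_far','rule_grip','rule']:
    for d in nets.tip_of('wrist',l)[:2]:print(l,np.round(d['xyz'],4),round(d['confidence'],2))
a=cv2.convertScaleAbs(im,alpha=1.9)
cv2.imwrite('pics/w10c.png',cv2.resize(a[120:300,100:500],(800,360),interpolation=cv2.INTER_CUBIC))
```

```text
11.8 [ 0.6182 -0.0723  0.0728] [[ 0.9991 -0.0272  0.0315]
 [-0.0416 -0.6432  0.7646]
 [-0.0005 -0.7652 -0.6438]] 39.94488385892927 [-0.6123 -0.9149 -0.6029] [-0.9407 -0.0871  0.0116]
pin_far [ 0.6868 -0.0008  0.0064] 0.64
pin_far [0.5182 0.0066 0.0079] 0.52
rule_grip [ 0.6229 -0.0253  0.0275] 0.7
rule [ 0.6191 -0.0257  0.0074] 0.78
```

View pics/w10c.png

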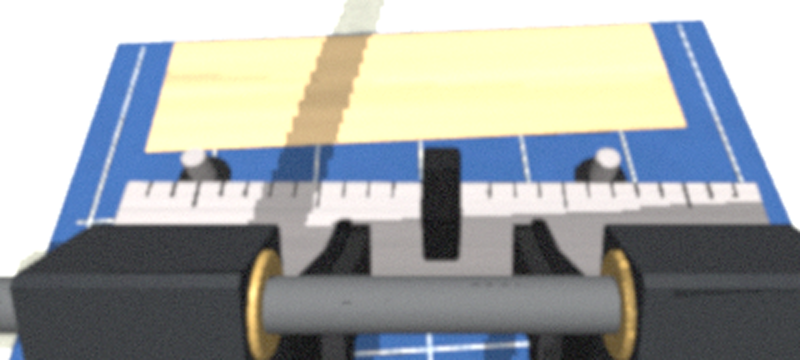

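{"fn": "servo_tool", "kwargs": {"gripper": 0, "steps": [{"travel": [0,0,0],"rot": [0,0,0]},{"travel": [0,0,0],"rot": [0,0,0]},{"travel": [0,0,0],"rot": [0,0,0]},{"travel": [0,0,0],"rot": [0,0,0]},{"travel": [0.01,0.3,0.33],"rot": [0,0,0]},{"travel": [0.01,0.3,0.33],"rot": [0,0,0]},{"travel": [0.01,0.3,0.33],"rot": [0,0,0]},{"travel": [0.01,0.3,0.33],"rot": [0,0,0]},{"travel": [0,0,0],"rot": [0,0,0]},{"travel": [0,0,0],"rot": [0,0,0]},{"travel": [0,0,0],"rot": [0,0,0]}]}}

```text
time: 12.97
eef_pos: [0.6194, -0.0656, 0.0283]
orientation: [[0.999, -0.027, 0.03], [-0.041, -0.642, 0.765], [-0.001, -0.766, -0.643]]
ft_force: [0.7, -0.7, 0.6]
width: 0.002
```

{"fn": "servo_tool", "kwargs": {"steps": [{"travel": [0,-0.05,0.06],"rot": [0,0,0]},{"travel": [0,-0.05,0.06],"rot": [0,0,0]},{"travel": [0,-0.05,0.06],"rot": [0,0,0]},{"travel": [0,0,0],"rot": [0,0,0]},{"travel": [0,0,0],"rot": [0,0,0]}]}}

```text
time: 13.38
eef_pos: [0.6195, -0.0597, 0.0286]
orientation: [[0.999, -0.026, 0.03], [-0.04, -0.643, 0.765], [-0.001, -0.766, -0.643]]
ft_force: [-0.3, -0.2, 0.2]
width: 0.004
```

{"fn": "servo_tool", "kwargs": {"steps": [{"travel": [0,-0.05,0.06],"rot": [0,0,0]},{"travel": [0,-0.05,0.06],"rot": [0,0,0]},{"travel": [0,0,0],"rot": [0,0,0]},{"travel": [0,0,0],"rot": [0,0,0]}]}}

```text
time: 13.72
eef_pos: [0.6196, -0.0558, 0.0284]
orientation: [[0.999, -0.027, 0.03], [-0.04, -0.643, 0.765], [-0.001, -0.766, -0.643]]
ft_force: [0.6, 0.1, 0.3]
width: 0.006
```

Near contact now, so I'll go on in small steps.

{"fn": "servo_tool", "kwargs": {"steps": [{"travel": [0,-0.026,0.031],"rot": [0,0,0]},{"travel": [0,-0.026,0.031],"rot": [0,0,0]},{"travel": [0,0,0],"rot": [0,0,0]},{"travel": [0,0,0],"rot": [0,0,0]}]}}

```text
time: 14.05
eef_pos: [0.6198, -0.0547, 0.0282]
orientation: [[0.999, -0.027, 0.031], [-0.041, -0.643, 0.764], [-0.001, -0.765, -0.644]]
ft_force: [-0.5, -1.9, 0.7]
width: 0.006
```

{"fn": "servo_tool", "kwargs": {"steps": [{"travel": [0,-0.026,0.031],"rot": [0,0,0]},{"travel": [0,-0.026,0.031],"rot": [0,0,0]},{"travel": [0,0,0],"rot": [0,0,0]},{"travel": [0,0,0],"rot": [0,0,0]}]}}

```text
time: 14.38
eef_pos: [0.6199, -0.0542, 0.0281]
orientation: [[0.999, -0.028, 0.032], [-0.042, -0.645, 0.763], [-0.001, -0.764, -0.645]]
ft_force: [-3.3, -6.0, 2.5]
width: 0.006
```

{"fn": "servo_tool", "kwargs": {"steps": [{"travel": [0,-0.026,0.031],"rot": [0,0,0]},{"travel": [0,-0.026,0.031],"rot": [0,0,0]},{"travel": [0,0,0],"rot": [0,0,0]},{"travel": [0,0,0],"rot": [0,0,0]},{"travel": [0,0,0],"rot": [0,0,0]}]}}

```text
time: 14.8
eef_pos: [0.62, -0.054, 0.028]
orientation: [[0.999, -0.029, 0.033], [-0.043, -0.646, 0.762], [-0.001, -0.763, -0.646]]
ft_force: [-3.5, -10.6, 5.5]
width: 0.002
```

{"fn": "servo_tool", "kwargs": {"gripper": 87, "steps": [{"travel": [0,0.13,-0.15],"rot": [0,0,0]},{"travel": [0,0.26,-0.31],"rot": [0,0,0]},{"travel": [0,0.2,-0.5],"rot": [0,0,0]},{"travel": [0,0,-0.9],"rot": [0,0,0]},{"travel": [0,0,-0.9],"rot": [0,0,0]},{"travel": [0,0,-0.9],"rot": [0,0,0]},{"travel": [0,0,-0.9],"rot": [0,0,0]},{"travel": [0,0,0],"rot": [0,0,0]},{"travel": [0,0,0],"rot": [0,0,0]}]}}

```text
time: 15.55
eef_pos: [0.6164, -0.1481, 0.0907]
orientation: [[0.999, -0.027, 0.033], [-0.043, -0.644, 0.764], [0.0, -0.765, -0.644]]
ft_force: [-0.5, 0.1, -1.3]
width: 0.603
```

Run:
```python
from h import *
p,R0,s=st();print(s['time'],p,R0,s['width']*87,s['ft_force'])
T=Twrist();im=read_camera('wrist');np.save('Tw11.npy',T);cv2.imwrite('pics/w11.png',im)
for l in ['pin_near','pin_far','rule_grip','rule']:
    for d in nets.tip_of('wrist',l)[:2]:print(l,np.round(d['xyz'],4),round(d['confidence'],2))
for c in ('top','scene'):
    read_camera(c)
    for d in nets.tip_of(c,'weight')[:4]:print(c,np.round(d['xyz'],4),round(d['confidence'],2))
R=Rt(45,0);w=np.array([.583,-.304,.044])
print(w-.11*R[:,2]);plan(w-.11*R[:,2],R)
```

```text
15.55 [ 0.6164 -0.1481  0.0907] [[ 0.9991 -0.0275  0.0328]
 [-0.0428 -0.6435  0.7642]
 [ 0.0001 -0.7649 -0.6441]] 52.45843781119976 [-0.5222  0.1022 -1.2992]
pin_near [0.5237 0.0048 0.0054] 0.56
pin_far [0.6896 0.0013 0.007 ] 0.67
pin_far [0.387  0.3354 0.0021] 0.23
rule_grip [ 0.6207 -0.0236  0.0291] 0.7
rule [ 0.6237 -0.0274  0.0037] 0.62
top [ 0.5601 -0.3994  0.0011] 0.58
top [ 0.4776  0.4057 -0.0002] 0.48
top [ 0.5818 -0.3076 -0.0044] 0.41
scene [ 0.5602 -0.3968  0.0032] 0.88
scene [ 0.5822 -0.3039  0.0043] 0.54
[ 0.583  -0.3818  0.1218]
11
[{"travel": [-0.09, 0.47, -0.73], "rot": [-0.08, -0.02, -0.02]}, {"travel": [-0.09, 0.47, -0.73], "rot": [-0.08, -0.02, -0.02]}, {"travel": [-0.09, 0.48, -0.73], "rot": [-0.08, -0.02, -0.02]}, {"travel": [-0.09, 0.48, -0.72], "rot": [-0.08, -0.02, -0.02]}, {"travel": [-0.1, 0.49, -0.72], "rot": [-0.08, -0.02, -0.02]}, {"travel": [-0.1, 0.49, -0.71], "rot": [-0.08, -0.02, -0.02]}, {"travel": [-0.1, 0.5, -0.71], "rot": [-0.08, -0.02, -0.02]}, {"travel": [-0.11, 0.5, -0.71], "rot": [-0.08, -0.02, -0.02]}, {"travel": [-0.11, 0.51, -0.7], "rot": [-0.08, -0.02, -0.02]}, {"travel": [-0.11, 0.51, -0.7], "rot": [-0.08, -0.02, -0.02]}, {"travel": [-0.12, 0.52, -0.69], "rot": [-0.08, -0.02, -0.02]}]
```

{"fn": "servo_tool", "kwargs": {"steps": [{"travel": [-0.09,0.3,-0.85],"rot": [-0.08,-0.02,-0.02]},{"travel": [-0.09,0.3,-0.85],"rot": [-0.08,-0.02,-0.02]},{"travel": [-0.09,0.48,-0.9],"rot": [-0.08,-0.02,-0.02]},{"travel": [-0.09,0.48,-0.9],"rot": [-0.08,-0.02,-0.02]},{"travel": [-0.1,0.49,-0.9],"rot": [-0.08,-0.02,-0.02]},{"travel": [-0.1,0.49,-0.9],"rot": [-0.08,-0.02,-0.02]},{"travel": [-0.1,0.5,-0.9],"rot": [-0.08,-0.02,-0.02]},{"travel": [-0.11,0.5,-0.9],"rot": [-0.08,-0.02,-0.02]},{"travel": [-0.11,0.51,-0.9],"rot": [-0.08,-0.02,-0.02]},{"travel": [-0.11,0.51,-0.9],"rot": [-0.08,-0.02,-0.02]},{"travel": [-0.12,0.52,-0.9],"rot": [-0.08,-0.02,-0.02]},{"travel": [0,0.4,0],"rot": [0,0,0]}]}}

```text
time: 17.0
eef_pos: [0.5815, -0.4246, 0.1573]
orientation: [[1.0, -0.007, 0.012], [-0.013, -0.715, 0.699], [0.004, -0.699, -0.715]]
ft_force: [-0.8, -0.3, 1.5]
width: 1.003
```

{"fn": "servo_tool", "kwargs": {"steps": [{"travel": [0,0,0],"rot": [0,0,0]},{"travel": [0,0,0],"rot": [0,0,0]},{"travel": [0,0,0],"rot": [0,0,0]}]}}

```text
time: 17.25
eef_pos: [0.5817, -0.417, 0.1545]
orientation: [[1.0, -0.004, 0.003], [-0.005, -0.709, 0.705], [-0.001, -0.705, -0.709]]
ft_force: [-0.4, -0.2, 0.1]
width: 1.001
```

Run:
```python
from h import *
p,R0,s=st();print(s['time'],p,R0,s['width']*87,s['joint_pos'])
T=Twrist();im=read_camera('wrist');np.save('Tw12.npy',T);cv2.imwrite('pics/w12.png',cv2.convertScaleAbs(im,alpha=1.5))
for k in range(2):
  for d in nets.tip_of('wrist','weight')[:4]:print(np.round(d['xyz'],4),round(d['confidence'],2))
  read_camera('wrist')
R=Rt(45,0);w=np.array([.583,-.304,.044])
plan(w-.08*R[:,2],R)
```

```text
17.25 [ 0.5817 -0.417   0.1545] [[ 1.     -0.0044  0.0033]
 [-0.0054 -0.7087  0.7055]
 [-0.0008 -0.7055 -0.7087]] 87.0645385474526 [ 58.3953  55.4324 -29.4366  62.685  -11.8321  93.4219  36.4625]
[ 0.5775 -0.3078 -0.001 ] 0.87
[ 0.5625 -0.3989  0.0007] 0.62
[ 0.5781 -0.3068  0.0015] 0.93
[ 0.5627 -0.3965  0.0007] 0.83
[ 0.6519 -0.3794  0.004 ] 0.82
[ 0.4444 -0.3094 -0.0008] 0.5
4
[{"travel": [0.01, -0.03, 0.8], "rot": [0.01, -0.01, -0.01]}, {"travel": [0.01, -0.03, 0.8], "rot": [0.01, -0.01, -0.01]}, {"travel": [0.01, -0.02, 0.8], "rot": [0.01, -0.01, -0.01]}, {"travel": [0.01, -0.02, 0.8], "rot": [0.01, -0.01, -0.01]}]
```

View pics/w12.png

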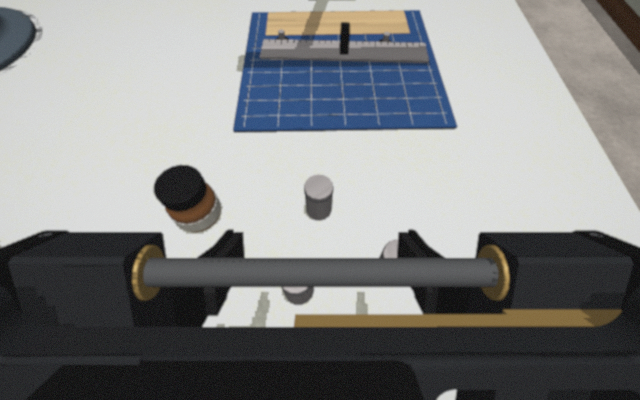

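The target weight shows alone at (318,197), with its top centre at (318.5,186). The two look-alikes sit behind the finger bar at (393,250) and (298,290), and the jar is at (188,200).

Run:
```python
from h import *
T=np.load('Tw12.npy')
w=pix2world('wrist',[318.5,186],.05,T)[0];print('weight',w)
print('others',pix2world('wrist',[[393,250]],.05,T))
R=Rt(45,0)
t=np.array([w[0],-.3055,.044]);print(t-.08*R[:,2])
plan(t-.06*R[:,2],R);plan(t,R,t-.06*R[:,2],R)
```

```text
weight [ 0.5795 -0.3057  0.05  ]
others [[ 0.646  -0.3741  0.05  ]]
[ 0.5795 -0.3621  0.1006]
5
[{"travel": [-0.02, -0.01, 0.79], "rot": [0.01, -0.01, -0.01]}, {"travel": [-0.02, -0.01, 0.79], "rot": [0.01, -0.01, -0.01]}, {"travel": [-0.02, -0.01, 0.79], "rot": [0.01, -0.01, -0.01]}, {"travel": [-0.02, -0.01, 0.79], "rot": [0.01, -0.01, -0.01]}, {"travel": [-0.02, -0.01, 0.79], "rot": [0.01, -0.01, -0.01]}]
3
[{"travel": [0.0, -0.0, 0.8], "rot": [0.0, 0.0, 0.0]}, {"travel": [0.0, -0.0, 0.8], "rot": [0.0, 0.0, 0.0]}, {"travel": [0.0, -0.0, 0.8], "rot": [0.0, 0.0, 0.0]}]
```

{"fn": "servo_tool", "kwargs": {"steps": [{"travel": [-0.02,-0.01,0.79],"rot": [0.01,-0.01,-0.01]},{"travel": [-0.02,-0.01,0.79],"rot": [0.01,-0.01,-0.01]},{"travel": [-0.02,-0.01,0.79],"rot": [0.01,-0.01,-0.01]},{"travel": [-0.02,-0.01,0.79],"rot": [0.01,-0.01,-0.01]},{"travel": [-0.02,-0.01,0.79],"rot": [0.01,-0.01,-0.01]},{"travel": [0,0,0],"rot": [0,0,0]},{"travel": [0,0,0.6],"rot": [0,0,0]},{"travel": [0,0,0.6],"rot": [0,0,0]},{"travel": [0,0,0.6],"rot": [0,0,0]},{"travel": [0,0,0.6],"rot": [0,0,0]},{"travel": [0,0,0],"rot": [0,0,0]},{"travel": [0,0,0],"rot": [0,0,0]}]}}

```text
time: 18.5
eef_pos: [0.5796, -0.307, 0.0441]
orientation: [[1.0, -0.0, 0.0], [-0.0, -0.707, 0.707], [0.0, -0.707, -0.707]]
ft_force: [1.0, -0.7, -0.1]
width: 1.005
```

Run:
```python
from h import *
p,R0,s=st();print(s['time'],p,R0,s['width']*87,s['ft_force'])
T=Twrist();im=read_camera('wrist');np.save('Tw13.npy',T);cv2.imwrite('pics/w13.png',cv2.convertScaleAbs(im,alpha=1.5))
for d in nets.tip_of('wrist','weight')[:4]:print(np.round(d['xyz'],4),round(d['confidence'],2))
plan([.5795,-.306,.044],Rt(45,0))
```

```text
18.5 [ 0.5796 -0.307   0.0441] [[ 1.     -0.0002  0.0005]
 [-0.0005 -0.7072  0.707 ]
 [ 0.0002 -0.707  -0.7072]] 87.40064969919906 [ 0.951  -0.6887 -0.055 ]
[ 0.5769 -0.3085  0.0003] 0.87
[0.5199 0.0053 0.0083] 0.17
1
[{"travel": [-0.02, -0.05, 0.08], "rot": [0.02, -0.03, -0.0]}]
```

{"fn": "servo_tool", "kwargs": {"steps": [{"travel": [-0.04,0.03,0.08],"rot": [0,0,0]},{"travel": [0,0,0],"rot": [0,0,0]}]}}

```text
time: 18.77
eef_pos: [0.5784, -0.3069, 0.042]
orientation: [[1.0, -0.001, 0.002], [-0.002, -0.708, 0.706], [0.001, -0.706, -0.708]]
ft_force: [-0.7, 0.4, -0.4]
width: 0.996
```

{"fn": "servo_tool", "kwargs": {"gripper": 24, "steps": [{"travel": [0,0,0],"rot": [0,0,0]},{"travel": [0,0,0],"rot": [0,0,0]},{"travel": [0,0,0],"rot": [0,0,0]},{"travel": [0,0,0],"rot": [0,0,0]},{"travel": [0,0,0],"rot": [0,0,0]},{"travel": [0,0,0],"rot": [0,0,0]},{"travel": [0,0,0],"rot": [0,0,0]},{"travel": [0,0,0],"rot": [0,0,0]},{"travel": [0,0,0],"rot": [0,0,0]},{"travel": [0,0,0],"rot": [0,0,0]},{"travel": [0,0,0],"rot": [0,0,0]},{"travel": [0,0,0],"rot": [0,0,0]}]}}

```text
time: 19.77
eef_pos: [0.5788, -0.3058, 0.0419]
orientation: [[1.0, -0.0, 0.001], [-0.001, -0.707, 0.707], [0.001, -0.707, -0.707]]
ft_force: [1.5, 0.3, 0.4]
width: 0.335
```

Run:
```python
from h import *
p,R0,s=st();print(s['time'],p,R0[2],s['width']*87,s['ft_force'])
```

```text
19.7667 [ 0.5788 -0.3058  0.0419] [ 0.001  -0.7068 -0.7074] 29.109180656832017 [1.4884 0.2527 0.3658]
```

{"fn": "servo_tool", "kwargs": {"gripper": 10, "steps": [{"travel": [0,0,0],"rot": [0,0,0]},{"travel": [0,0,0],"rot": [0,0,0]},{"travel": [0,0,0],"rot": [0,0,0]},{"travel": [0,-0.2,-0.2],"rot": [0,0,0]},{"travel": [0,-0.4,-0.4],"rot": [0,0,0]},{"travel": [0,-0.4,-0.4],"rot": [0,0,0]},{"travel": [0,-0.28,-0.28],"rot": [0,0,0]},{"travel": [0,0,0],"rot": [0,0,0]},{"travel": [0,0,0],"rot": [0,0,0]},{"travel": [0,0,0],"rot": [0,0,0]}]}}

```text
time: 20.6
eef_pos: [0.578, -0.306, 0.0868]
orientation: [[1.0, -0.001, 0.0], [-0.001, -0.708, 0.706], [-0.0, -0.706, -0.708]]
ft_force: [-1.3, 0.1, -1.6]
width: 0.335
```

Run:
```python
from h import *
p,R0,s=st();print(s['time'],p,R0[2],s['width']*87,s['ft_force'],s['wrist_torque'])
T=Twrist();im=read_camera('wrist');cv2.imwrite('pics/w14.png',cv2.convertScaleAbs(im,alpha=1.5))
for d in nets.tip_of('wrist','weight')[:3]:print(np.round(d['xyz'],4),round(d['confidence'],2))
im=read_camera('scene')
for d in nets.tip_of('scene','weight')[:4]:print('scene',np.round(d['xyz'],4),round(d['confidence'],2))
```

```text
20.6 [ 0.578  -0.306   0.0868] [-0.0004 -0.7064 -0.7078] 29.184452884275363 [-1.3442  0.1426 -1.5923] [-1.1879 -0.0898 -0.0133]
[ 0.5773 -0.3075  0.0462] 0.71
[ 0.6226 -0.0225  0.0066] 0.4
[ 0.6229 -0.0271  0.0268] 0.31
scene [ 0.5606 -0.3981  0.0009] 0.9
scene [ 0.6466 -0.3792 -0.0018] 0.62
```

{"fn": "servo_tool", "kwargs": {"steps": [{"travel": [-0.05,-0.3,0.3],"rot": [0,0,0]},{"travel": [-0.08,-0.6,0.6],"rot": [0,0,0]},{"travel": [-0.1,-0.7,0.7],"rot": [0,0,0]},{"travel": [-0.1,-0.7,0.7],"rot": [0,0,0]},{"travel": [-0.1,-0.7,0.7],"rot": [0,0,0]},{"travel": [-0.1,-0.7,0.7],"rot": [0,0,0]},{"travel": [-0.1,-0.7,0.7],"rot": [0,0,0]},{"travel": [-0.1,-0.7,0.7],"rot": [0,0,0]},{"travel": [-0.1,-0.6,0.6],"rot": [0,0,0]},{"travel": [-0.05,-0.5,0.5],"rot": [0,0,0]},{"travel": [0,-0.3,0.3],"rot": [0,0,0]},{"travel": [0,0,0],"rot": [0,0,0]}]}}

```text
time: 21.8
eef_pos: [0.5555, -0.0722, 0.0876]
orientation: [[1.0, 0.003, -0.003], [0.004, -0.706, 0.708], [-0.0, -0.708, -0.706]]
ft_force: [-0.0, 0.1, -1.7]
width: 0.337
```

{"fn": "servo_tool", "kwargs": {"steps": [{"travel": [0,0,0],"rot": [0,0,0]},{"travel": [0,0,0],"rot": [0,0,0]}]}}

```text
time: 21.97
eef_pos: [0.557, -0.0777, 0.0865]
orientation: [[1.0, -0.002, 0.002], [-0.003, -0.708, 0.706], [0.0, -0.706, -0.708]]
ft_force: [0.6, -0.8, -3.1]
width: 0.338
```

Run:
```python
from h import *
p,R0,s=st();print(s['time'],p,R0,s['width']*87,s['ft_force'],s['wrist_torque'],s['joint_pos'])
T=Twrist();im=read_camera('wrist');cv2.imwrite('pics/w15.png',cv2.convertScaleAbs(im,alpha=1.5))
for l in('weight','pin_near','pin_far','rule_grip'):
  for d in nets.tip_of('wrist',l)[:1]:print(l,np.round(d['xyz'],4),round(d['confidence'],2))
plan([.556,-.0255,p[2]],Rt(45,0),n=2)
plan([.556,-.0255,.0545],Rt(45,0),p0=np.array([.556,-.0255,.087]),R0=Rt(45,0),n=4)
```

```text
21.9667 [ 0.557  -0.0777  0.0865] [[ 1.     -0.0017  0.0023]
 [-0.0029 -0.7083  0.706 ]
 [ 0.0004 -0.706  -0.7083]] 29.380782834781694 [ 0.6422 -0.8154 -3.1053] [-1.2413 -0.0889  0.0226] [ 50.2571  44.4909 -37.8941 102.5994 -20.3029  56.6723  31.3054]
weight [ 0.5573 -0.0806  0.0448] 0.86
pin_near [0.5176 0.0044 0.0038] 0.53
pin_far [ 0.6872 -0.0017  0.0055] 0.83
rule_grip [ 0.6216 -0.027   0.0265] 0.65
2
[{"travel": [-0.02, -0.73, 0.73], "rot": [0.0, -0.01, -0.01]}, {"travel": [-0.02, -0.73, 0.73], "rot": [0.0, -0.01, -0.01]}]
4
[{"travel": [0.0, 0.23, 0.23], "rot": [0.0, 0.0, 0.0]}, {"travel": [0.0, 0.23, 0.23], "rot": [0.0, 0.0, 0.0]}, {"travel": [0.0, 0.23, 0.23], "rot": [0.0, 0.0, 0.0]}, {"travel": [0.0, 0.23, 0.23], "rot": [0.0, 0.0, 0.0]}]
```

The weight hangs upright with its bottom at z ≈ 0.045. I'll lower it first, to gain clearance under the lamp, and then go in.

{"fn": "servo_tool", "kwargs": {"steps": [{"travel": [0,0.26,0.26],"rot": [0,0,0]},{"travel": [0,0.26,0.26],"rot": [0,0,0]},{"travel": [0,0.26,0.26],"rot": [0,0,0]},{"travel": [0,0,0],"rot": [0,0,0]},{"travel": [0,0,0],"rot": [0,0,0]}]}}

```text
time: 22.63
eef_pos: [0.5559, -0.0758, 0.0583]
orientation: [[1.0, -0.002, -0.001], [-0.001, -0.706, 0.708], [-0.002, -0.708, -0.706]]
ft_force: [0.2, -0.1, -3.5]
width: 0.338
```

{"fn": "servo_tool", "kwargs": {"steps": [{"travel": [0,-0.25,0.25],"rot": [0,0,0]},{"travel": [0,-0.25,0.25],"rot": [0,0,0]},{"travel": [0,-0.25,0.25],"rot": [0,0,0]},{"travel": [0,-0.25,0.25],"rot": [0,0,0]},{"travel": [0,-0.25,0.25],"rot": [0,0,0]},{"travel": [0,-0.25,0.25],"rot": [0,0,0]},{"travel": [0,0,0],"rot": [0,0,0]},{"travel": [0,0,0],"rot": [0,0,0]},{"travel": [0,0,0],"rot": [0,0,0]}]}}

```text
time: 23.38
eef_pos: [0.5568, -0.0235, 0.0591]
orientation: [[1.0, -0.001, 0.001], [-0.001, -0.708, 0.706], [0.0, -0.706, -0.708]]
ft_force: [-1.0, -0.8, -2.3]
width: 0.336
```

Run:
```python
from h import *
p,R0,s=st();print(s['time'],p,R0,s['width']*87,s['ft_force'],s['wrist_torque'])
T=Twrist();im=read_camera('wrist');cv2.imwrite('pics/w16.png',cv2.convertScaleAbs(im,alpha=1.5))
for l in('weight','pin_near','pin_far','rule_grip'):
  for d in nets.tip_of('wrist',l)[:1]:print(l,np.round(d['xyz'],4),round(d['confidence'],2))
```

```text
23.3833 [ 0.5568 -0.0235  0.0591] [[ 1.     -0.0007  0.0012]
 [-0.0013 -0.7078  0.7064]
 [ 0.0004 -0.7064 -0.7078]] 29.240604687069446 [-0.9895 -0.8053 -2.3235] [-1.2089 -0.0823 -0.0295]
weight [ 0.5572 -0.0243  0.0197] 0.7
pin_near [0.5208 0.0047 0.0073] 0.55
```

{"fn": "servo_tool", "kwargs": {"steps": [{"travel": [0,0.05,0.05],"rot": [0,0,0]},{"travel": [0,0.05,0.05],"rot": [0,0,0]},{"travel": [0,0.03,0.03],"rot": [0,0,0]},{"travel": [0,0,0],"rot": [0,0,0]},{"travel": [0,0,0],"rot": [0,0,0]},{"travel": [0,0,0],"rot": [0,0,0]}]}}

```text
time: 24.13
eef_pos: [0.5566, -0.023, 0.0547]
orientation: [[1.0, -0.0, 0.001], [-0.001, -0.707, 0.707], [0.0, -0.707, -0.707]]
ft_force: [-0.3, -1.2, -2.3]
width: 0.339
```

{"fn": "servo_tool", "kwargs": {"steps": [{"travel": [0,0.03,0.03],"rot": [0,0,0]},{"travel": [0,0,0],"rot": [0,0,0]},{"travel": [0,0,0],"rot": [0,0,0]},{"travel": [0,0,0],"rot": [0,0,0]}]}}

```text
time: 24.47
eef_pos: [0.5566, -0.023, 0.0536]
orientation: [[1.0, -0.0, 0.001], [-0.001, -0.707, 0.707], [0.0, -0.707, -0.707]]
ft_force: [-0.2, 0.4, -1.8]
width: 0.337
```

{"fn": "servo_tool", "kwargs": {"steps": [{"travel": [0,0.015,0.015],"rot": [0,0,0]},{"travel": [0,0,0],"rot": [0,0,0]},{"travel": [0,0,0],"rot": [0,0,0]},{"travel": [0,0,0],"rot": [0,0,0]}]}}

```text
time: 24.8
eef_pos: [0.5566, -0.023, 0.0531]
orientation: [[1.0, -0.0, 0.001], [-0.001, -0.707, 0.707], [0.0, -0.707, -0.707]]
ft_force: [0.2, -0.6, -2.0]
width: 0.334
```

{"fn": "servo_tool", "kwargs": {"steps": [{"travel": [0,0.015,0.015],"rot": [0,0,0]},{"travel": [0,0,0],"rot": [0,0,0]},{"travel": [0,0,0],"rot": [0,0,0]},{"travel": [0,0,0],"rot": [0,0,0]}]}}

```text
time: 25.13
eef_pos: [0.5566, -0.0229, 0.0528]
orientation: [[1.0, -0.0, 0.001], [-0.001, -0.707, 0.707], [0.0, -0.707, -0.707]]
ft_force: [0.7, -0.8, -0.5]
width: 0.338
```

Contact is starting: Fz has gone from -2.0 to -0.5. A touch more.

{"fn": "servo_tool", "kwargs": {"steps": [{"travel": [0,0.015,0.015],"rot": [0,0,0]},{"travel": [0,0,0],"rot": [0,0,0]},{"travel": [0,0,0],"rot": [0,0,0]},{"travel": [0,0,0],"rot": [0,0,0]}]}}

```text
time: 25.47
eef_pos: [0.5567, -0.0228, 0.0527]
orientation: [[1.0, -0.0, 0.001], [-0.001, -0.707, 0.707], [0.0, -0.707, -0.707]]
ft_force: [-0.8, -2.8, 5.7]
width: 0.338
```

Run:
```python
from h import *
p,R0,s=st();print(s['time'],p,s['width']*87,s['ft_force'],s['wrist_torque'])
T=Twrist();im=read_camera('wrist');np.save('Tw17.npy',T);cv2.imwrite('pics/w17.png',cv2.convertScaleAbs(im,alpha=1.5))
for l in('weight','pin_near','pin_far','rule_grip'):
  for d in nets.tip_of('wrist',l)[:1]:print(l,np.round(d['xyz'],4),round(d['confidence'],2))
```

```text
25.4667 [ 0.5567 -0.0228  0.0527] 29.414036066934194 [-0.8461 -2.7869  5.7497] [-0.3035  0.1976  0.2316]
weight [ 0.557  -0.0264  0.0127] 0.72
pin_near [0.5189 0.0046 0.0081] 0.84
pin_far [0.6864 0.0039 0.0063] 0.66
```

View pics/w17.png

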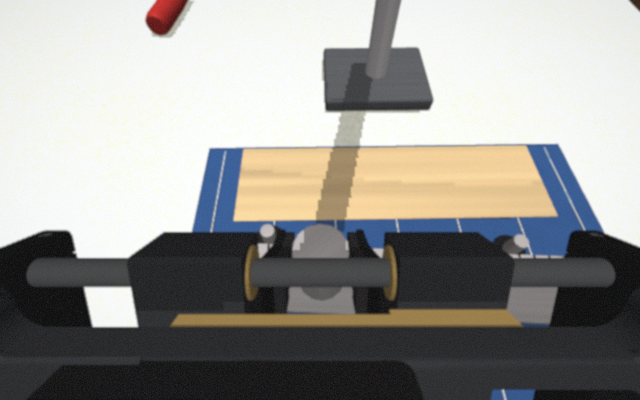

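The weight stands on the rule between the pads at about (320,265), with the pins at (267,235) and (515,243). Releasing and backing out level to the right.

{"fn": "servo_tool", "kwargs": {"gripper": 48, "steps": [{"travel": [0,-0.02,-0.02],"rot": [0,0,0]},{"travel": [0,0,0],"rot": [0,0,0]},{"travel": [0,0,0],"rot": [0,0,0]},{"travel": [0,0,0],"rot": [0,0,0]},{"travel": [0,0,0],"rot": [0,0,0]},{"travel": [0,0,0],"rot": [0,0,0]},{"travel": [0,0,0],"rot": [0,0,0]}]}}

```text
time: 26.3
eef_pos: [0.5565, -0.0229, 0.0526]
orientation: [[1.0, -0.0, 0.001], [-0.001, -0.707, 0.707], [0.0, -0.707, -0.707]]
ft_force: [0.2, 0.1, 0.3]
width: 0.549
```

{"fn": "servo_tool", "kwargs": {"steps": [{"travel": [0,0.1,-0.1],"rot": [0,0,0]},{"travel": [0,0.2,-0.2],"rot": [0,0,0]},{"travel": [0,0.3,-0.3],"rot": [0,0,0]},{"travel": [0,0.4,-0.4],"rot": [0,0,0]},{"travel": [0,0.5,-0.5],"rot": [0,0,0]},{"travel": [0,0.5,-0.5],"rot": [0,0,0]},{"travel": [0,0.4,-0.6],"rot": [0,0,0]},{"travel": [0,0.2,-0.8],"rot": [0,0,0]},{"travel": [0,0,-0.8],"rot": [0,0,0]},{"travel": [0,0,-0.5],"rot": [0,0,0]},{"travel": [0,0,0],"rot": [0,0,0]},{"travel": [0,0,0],"rot": [0,0,0]}]}}

```text
time: 27.3
eef_pos: [0.5565, -0.1539, 0.0898]
orientation: [[1.0, -0.002, 0.003], [-0.003, -0.708, 0.706], [0.001, -0.706, -0.708]]
ft_force: [-0.1, 0.5, -1.0]
width: 0.55
```

Run:
```python
from h import *
p,R0,s=st();print(s['time'],p,s['width']*87,s['ft_force'])
T=Twrist();im=read_camera('wrist');np.save('Tw18.npy',T);cv2.imwrite('pics/w18.png',im)
for l in('weight','pin_near','pin_far','rule_grip','rule'):
  for d in nets.tip_of('wrist',l)[:1]:print(l,np.round(d['xyz'],4),round(d['confidence'],2))
a=cv2.convertScaleAbs(im,alpha=1.8)
cv2.imwrite('pics/w18c.png',cv2.resize(a[60:280,140:540],(800,440),interpolation=cv2.INTER_CUBIC))
```

```text
27.3 [ 0.5565 -0.1539  0.0898] 47.88829422210131 [-0.121   0.4552 -0.998 ]
weight [ 0.5574 -0.0215  0.0121] 0.65
pin_near [0.5157 0.006  0.0068] 0.73
pin_far [ 0.688  -0.0004  0.0042] 0.79
rule_grip [ 0.6238 -0.024   0.0299] 0.68
rule [ 0.6208 -0.0234  0.0059] 0.92
```

View pics/w18c.png

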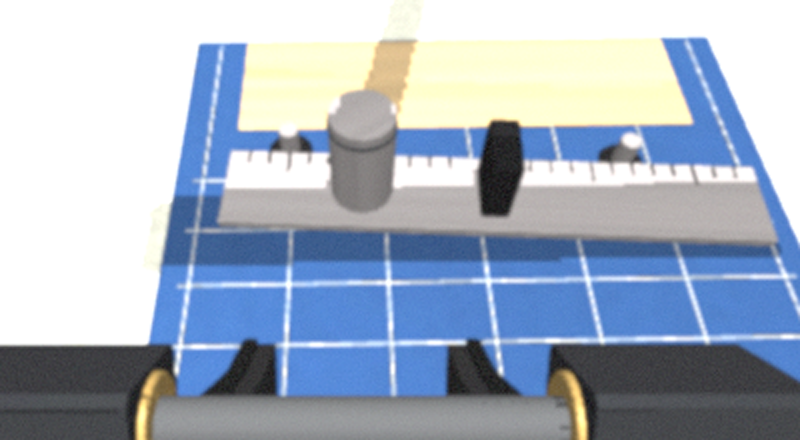

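Run:
```python
from h import *
def seg(g,rng,x0):  # sub-pixel rule-edge rows (red channel rise)
    E=[]
    for c in rng:
        r0=int(x0(c))-5;d=np.diff(g[r0:r0+11,c,2]);k=d.argmax();lo=max(k-1,0);w=d[lo:k+2].clip(0);E.append((c,r0+.5+lo+(w*np.arange(len(w))).sum()/w.sum()))
    return np.array(E)
for f,Tf,ends,pins in (('w18','Tw18',((258,135.5),(514,144)),((284,125.5),(454.5,131))),
                       ('w10','Tw10',((166,211),(476,211)),((196.5,198.5),(404,198)))):
    g=cv2.imread(f'pics/{f}.png').astype(float);T=np.load(Tf+'.npy')
    (a,b),(c,d)=ends;x0=lambda u:b+(u-a)*(d-b)/(c-a)
    E=seg(g,range(a,c),x0);W=pix2world('wrist',E,.011,T)
    m=np.ones(len(W),bool)
    for _ in range(6):
        q=np.polyfit(W[m,0],W[m,1],1);r=W[:,1]-np.polyval(q,W[:,0]);m=abs(r)<.0012
    P=pix2world('wrist',pins,.022,T)
    print(f,'inliers',m.sum(),len(m),'edge yaw',np.degrees(np.arctan(q[0])),'pin tops',P[:,:2].ravel(),'pin yaw',np.degrees(np.arctan2(*(P[1]-P[0])[1::-1])),'axis-edge mm',(P[:,1]-np.polyval(q,P[:,0]))*1e3)
```

```text
w18 inliers 214 256 edge yaw -2.700329453999908 pin tops [ 0.5207  0.0044  0.6858 -0.0034] pin yaw -2.6817258401289212 axis-edge mm [2.7714 2.8251]
w10 inliers 293 310 edge yaw -2.6201363514306752 pin tops [ 0.521   0.0055  0.6876 -0.0011] pin yaw -2.2967185466213675 axis-edge mm [4.0955 5.0376]
```

```bash
python3 -c "
from station import *
print(ctrl.close_job(), read_state()['time'])"
```

```text
the job is handed in; nothing more can be done
the job is handed in; nothing more can be done
```

The straightedge is against both pins with the steel weight standing upright on it. I handed the job in at about 27.5 s; no verdict is reported.

**What I did:**
- I pinched the grip with the tool leaned 50°, slid the rule left and turned it about 7.5° to press it on the pins.
- I released it and nudged the grip with shut fingers at about 10 N, so the rule could square itself against both pins.
- I picked up the leftmost weight with a 45° lean and carried it in low under the lamp. I set it on the near side, about 65 mm from the grip, let go and backed out.

**Last checks:**
- **Rule against the pins:** the edge yaw was -2.70° and the pin line -2.68°. The pin-axis-to-edge distance came out equal at both pins, with no visible gap.
- **Weight:** it shows upright in the picture. The network put its foot at z ≈ 0.012 m, against 0.011 m expected, and within a few mm of the centre line.
- **Robot:** clear of everything, with about zero force on the tool.

**Checks that disagreed or were not made:**
- The absolute pin-to-edge distance read 2.8 mm at both pins instead of 5 mm. I put this down to camera calibration and reading the pin tops by eye, because the steel cannot overlap.
- An earlier picture gave 4.1 and 5.0 mm at the near and far pins.
- While I slid the rule, about 4 N of its weight hung on the gripper, so it may have been a few tenths of a mm off the mat for a moment, far below the 15 mm limit.
- No sensor would have shown a light touch on the lamp by the arm above the wrist. By calculation the tool cleared it.

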